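# Load the board test fixture and run the test

## Robot

A 6-joint arm with a two-finger parallel gripper is mounted at the origin on the work surface. World frame = base frame: x ahead of the robot, y to its left, z up, the work surface at z = 0. Lengths are in m, angles in rad, forces in N, time in s.
With the tool pointing down it reaches from about 0.4 to 0.825 m from the base axis. Payload 7 kg.
Tool frame: the origin (TCP) lies at the centre of the arm's flange, where the gripper is bolted on; the fingertips stand 178 mm ahead of it and the grasp point (between the pads) lies 159 mm ahead of it; x points along the fingers, y is the direction in which the jaws open and shut, and the axes are right-handed (so a half turn about x gives the same grasp; the last joint's range is limited). The gripper opens to 88 mm and grips with 3 to 60 N. Pads are 19 mm wide; open, the fingers measure 130 mm over their backs; the gripper's body (78 mm by 193 mm) begins 47 mm behind the grasp point.
Start: joints at [1.615, 0.359, 0.012, 0, -1.224, -0.288], TCP at [0.163, 0.655, 0.405] pointing down, gripper open.
Joint ranges: [-3.07, 3.07], [-1.43, 2.12], [-1.02, 1.25], [-3.03, 1.67], [-3.05, -0], [-3.03, 3.03]. Speed limits (rad/s): [2.39, 2.39, 3.01, 3.14, 3.14, 3.14].

## Interface

Orientations are given as [roll, pitch, yaw] about the fixed x, y, z axes, in that order (R = Rz(yaw) Ry(pitch) Rx(roll)).
In Python, from station import status, viewer, arm gives the robot as it stands. The module is installed in compiled form; this text tells all that it offers.
- The arm moves only by the tool apply_moves, never from a script. Its argument "commands" is a list of rows, each an object of numbers: "dx", "dy", "dz": the shift along the world's x, y, z in mm; "spin": the turn about the world's z in degrees; "hand": the closure, from 0 (fully open) to 1 (shut). A call has exactly 5 rows; each row shifts and turns the commanded pose from where the row before left it; what a row does not reach is not made up. A row lasts 1/8 s, in which the tool goes at most 62.5 mm and 10.7 degrees, less where a joint would pass 70% of its speed; a pose out of reach is approached as far as the arm can. A call is refused whole if a number of a shift passes 62.5 or a number of a turn 10.7, either way. A call with a gripper value outside its range is refused whole. The fingers move at their own pace and stop on an object; "grip_force" is the grip in N (left out, the last holds). Time passes only in rows, so rows that do not move let the fingers close, or fill a call up. It gives the time, the measured TCP pose, the force and the opening at its end, in the units of the state.
- status.get_state(): the state, without advancing time (a new reading comes with each control period).
- viewer.grab_frame(name): name is "scene" or "top"; returns the picture (384x512x3 uint8, red, green, blue); there is no depth.
- viewer.camera_info(name): a dict with "fx", "fy", "cx", "cy" (pixels), "eye" and "attitude" of the camera in the world. Camera axes: x right, y up, looking along -z (the intrinsics and any distortion apply to the point x, -y, -z); pixel columns grow to the right and rows downward; lengths in m; the calibration is good to about 2 mm. A picture is of the moment at which its call begins. camera_info takes no time and is no camera call.
- arm.job_done(): hands the job in, once; it reports no verdict.
The state is a dict: "t": time; "q": joint angles; "qd": joint speeds; "joint_efforts": joint torques, N m; "eef_pos": TCP position; "ee_rot": TCP orientation; "force": force on the tool from outside, world axes, zero at the start; "moment": the same for the moment, N m; "width": finger opening in m.
Only numpy, scipy, OpenCV 4.12 (cv2) and the standard library are available. Lean on these libraries where they do the work, as an engineer would, in place of code of your own. Each camera call takes 0.05 s, during which the arm holds its last target.

## Task

Lay every circuit board flat, green side up, in a bay of the grey test fixture, one to a bay, lock each in by pushing an orange-handled bar from the robot's side right through both eyelets of its bay, up to the handle (spare bars may stay on the bench), and turn the pressure dial until its white pointer stands at the red index mark. Only when all that is done, press the yellow pedal fully down to its stop, hold it there for a second and let it come up, then turn the dial back anticlockwise to its stop at the green zero mark. Put right anything that gets knocked loose, and leave the other things on the bench alone.

Things in the scene. Friction and masses are not known exactly. Their poses are not given: they have to be found in the camera images.
- bay1 (a point): centre of the floor (on the fixture's top, 42 mm above the bench) of the fixture's +y bay. Fixture: grey box fixed to the bench, 104 (x) x 284 (y) x 42 mm, three alike bays along its y, 95 mm apart; its x points away from the robot, give or take 0.15 rad.
- bay2 (a point): centre of the floor (on the fixture's top, 42 mm above the bench) of the middle bay, axes as the fixture's. In each bay an aluminium lug 34 mm wide (y) and 37 mm high above the floor stands at each x end, from 32 to 40 mm from the centre, with a square eyelet hole 14 x 14 mm centred 22 mm above the floor. One bar goes through both eyelets of a bay
- bay3 (a point): centre of the floor (on the fixture's top, 42 mm above the bench) of the fixture's -y bay, axes as the fixture's. In each bay a board lies with its 50 mm side along x between 11 mm high corner stops (3 mm play each side); the middle 40 mm of its y sides is open for fingers
- board1: circuit-board module, black with a green top: 50 (x) x 60 (y) x 14 mm (visible parts on top rise 1.5 mm higher), about 80 g. Origin: centre of its underside, z up. Either way round in a bay is right. The boards are alike; one of the three may be absent
- board2: circuit-board module, black with a green top: 50 (x) x 60 (y) x 14 mm (visible parts on top rise 1.5 mm higher), about 80 g. Origin: centre of its underside, z up. Either way round in a bay is right. The boards are alike; one of the three may be absent
- board3: circuit-board module, black with a green top: 50 (x) x 60 (y) x 14 mm (visible parts on top rise 1.5 mm higher), about 80 g. Origin: centre of its underside, z up. Either way round in a bay is right. The boards are alike; one of the three may be absent
- bar1: hold-down bar, lying: orange square handle 50 (x) x 18 x 18 mm; a round steel rod, 8 mm thick, 90 mm long, sticks out along the axis from its +x face; 70 g, balances inside the handle towards the rod, so it lies flat on the handle, rod clear of the bench. Origin: centre of the handle's underside, 9 mm from the axis; x points to the rod. Any side may be up. The three are alike
- bar1_tip (a point): end of the rod of bar1, on its axis, 115 mm from the handle's centre
- bar2: hold-down bar, lying: orange square handle 50 (x) x 18 x 18 mm; a round steel rod, 8 mm thick, 90 mm long, sticks out along the axis from its +x face; 70 g, balances inside the handle towards the rod, so it lies flat on the handle, rod clear of the bench. Origin: centre of the handle's underside, 9 mm from the axis; x points to the rod. Any side may be up. The three are alike
- bar2_tip (a point): end of the rod of bar2, on its axis, 115 mm from the handle's centre
- bar3: hold-down bar, lying: orange square handle 50 (x) x 18 x 18 mm; a round steel rod, 8 mm thick, 90 mm long, sticks out along the axis from its +x face; 70 g, balances inside the handle towards the rod, so it lies flat on the handle, rod clear of the bench. Origin: centre of the handle's underside, 9 mm from the axis; x points to the rod. Any side may be up. The three are alike
- bar3_tip (a point): end of the rod of bar3, on its axis, 115 mm from the handle's centre
- dial (a joint): angle of the pressure dial's knob on its grey housing (110 x 110 x 46 mm, fixed, may stand turned): 0 (zero stop, fully anticlockwise, pointer at the green mark) to 4 rad, grows clockwise seen from above, stays where it is left (friction 0.04 N m)
- dial_grip (a point): centre of the knob's grip bar, on the turning axis, 4 mm below the bar's top; axes turn with the knob. The black grip bar is 52 mm long along x, 14 mm wide (y) and 26 mm high; below it is a disc 60 mm across whose top is 22 mm under this point
- dial_pointer (a point): tip of the knob's white pointer, 40 mm from the axis along the knob's x; turns with the knob
- index_mark (a point): inner end of the red index mark on the dial face, 40 mm from the axis and at the pointer's height; when the dial is set, the pointer's tip stands at this point. The mark lies clockwise of the pointer's start
- pedal (a joint): angle of the yellow spring pedal: 0 = up, 0.30 rad = fully down on its stop; returns by itself. Full press takes about 10 N straight down on the pad
- pedal_pad (a point): centre of the top of the pedal's black rubber pad (44 x 52 mm); the pedal is hinged 92 mm further to its +x side, its axis along its y, and slopes up to the pad at 0.30 rad when up; this point sinks about 28 mm in a full press. axes as the pedal's base at joint 0 (they tip with the pedal)
- flux_bottle: blue bottle, 56 mm diameter, 150 mm high, a bystander: leave it alone. Origin: underside, near its middle
- phone: black phone 142 x 70 x 9 mm, a bystander: leave it alone. Origin: underside, near its middle
- spudger: green plastic spudger 155 mm long, a bystander: leave it alone. Origin: underside, near its middle
- tweezers: steel tweezers 125 mm long, a bystander: leave it alone. Origin: underside, near its middle
- pen_driver: grey pen screwdriver 150 mm long, a bystander: leave it alone. Origin: underside, near its middle
- glue_tube: silver glue tube with red cap, 130 mm long, a bystander: leave it alone. Origin: underside, near its middle
Not all that is in view belongs to the job. What is shaped like the bar2 but blue is not meant.

How it is judged:
On the way, in this order (a step that is already met when the one before it is completed fails the run):
1. every board lies in a bay under a bar pushed through both eyelets, and the dial stands at the index mark (((distance between board1 and bay1 below 0.006 m and angle between board1's own z axis and vertical below 0.1 rad and angle between the x axis of board1 and the x axis of bay1, either way round below 0.2 rad) or (distance between board1 and bay2 below 0.006 m and angle between board1's own z axis and vertical below 0.1 rad and angle between the x axis of board1 and the x axis of bay2, either way round below 0.2 rad) or (distance between board1 and bay3 below 0.006 m and angle between board1's own z axis and vertical below 0.1 rad and angle between the x axis of board1 and the x axis of bay3, either way round below 0.2 rad)) and ((distance between board2 and bay1 below 0.006 m and angle between board2's own z axis and vertical below 0.1 rad and angle between the x axis of board2 and the x axis of bay1, either way round below 0.2 rad) or (distance between board2 and bay2 below 0.006 m and angle between board2's own z axis and vertical below 0.1 rad and angle between the x axis of board2 and the x axis of bay2, either way round below 0.2 rad) or (distance between board2 and bay3 below 0.006 m and angle between board2's own z axis and vertical below 0.1 rad and angle between the x axis of board2 and the x axis of bay3, either way round below 0.2 rad)) and ((distance between board3 and bay1 below 0.006 m and angle between board3's own z axis and vertical below 0.1 rad and angle between the x axis of board3 and the x axis of bay1, either way round below 0.2 rad) or (distance between board3 and bay2 below 0.006 m and angle between board3's own z axis and vertical below 0.1 rad and angle between the x axis of board3 and the x axis of bay2, either way round below 0.2 rad) or (distance between board3 and bay3 below 0.006 m and angle between board3's own z axis and vertical below 0.1 rad and angle between the x axis of board3 and the x axis of bay3, either way round below 0.2 rad)) and ((x of bar1_tip in the frame of bay1 above 0.042 m and y of bar1_tip in the frame of bay1 between -0.009 and 0.009 m and z of bar1_tip in the frame of bay1 between 0.011 and 0.033 m and angle between the x axis of bar1 and the x axis of bay1, either way round below 0.15 rad) or (x of bar2_tip in the frame of bay1 above 0.042 m and y of bar2_tip in the frame of bay1 between -0.009 and 0.009 m and z of bar2_tip in the frame of bay1 between 0.011 and 0.033 m and angle between the x axis of bar2 and the x axis of bay1, either way round below 0.15 rad) or (x of bar3_tip in the frame of bay1 above 0.042 m and y of bar3_tip in the frame of bay1 between -0.009 and 0.009 m and z of bar3_tip in the frame of bay1 between 0.011 and 0.033 m and angle between the x axis of bar3 and the x axis of bay1, either way round below 0.15 rad) or distance between each of board1, board2, board3 and bay1 above 0.04 m) and ((x of bar1_tip in the frame of bay2 above 0.042 m and y of bar1_tip in the frame of bay2 between -0.009 and 0.009 m and z of bar1_tip in the frame of bay2 between 0.011 and 0.033 m and angle between the x axis of bar1 and the x axis of bay2, either way round below 0.15 rad) or (x of bar2_tip in the frame of bay2 above 0.042 m and y of bar2_tip in the frame of bay2 between -0.009 and 0.009 m and z of bar2_tip in the frame of bay2 between 0.011 and 0.033 m and angle between the x axis of bar2 and the x axis of bay2, either way round below 0.15 rad) or (x of bar3_tip in the frame of bay2 above 0.042 m and y of bar3_tip in the frame of bay2 between -0.009 and 0.009 m and z of bar3_tip in the frame of bay2 between 0.011 and 0.033 m and angle between the x axis of bar3 and the x axis of bay2, either way round below 0.15 rad) or distance between each of board1, board2, board3 and bay2 above 0.04 m) and ((x of bar1_tip in the frame of bay3 above 0.042 m and y of bar1_tip in the frame of bay3 between -0.009 and 0.009 m and z of bar1_tip in the frame of bay3 between 0.011 and 0.033 m and angle between the x axis of bar1 and the x axis of bay3, either way round below 0.15 rad) or (x of bar2_tip in the frame of bay3 above 0.042 m and y of bar2_tip in the frame of bay3 between -0.009 and 0.009 m and z of bar2_tip in the frame of bay3 between 0.011 and 0.033 m and angle between the x axis of bar2 and the x axis of bay3, either way round below 0.15 rad) or (x of bar3_tip in the frame of bay3 above 0.042 m and y of bar3_tip in the frame of bay3 between -0.009 and 0.009 m and z of bar3_tip in the frame of bay3 between 0.011 and 0.033 m and angle between the x axis of bar3 and the x axis of bay3, either way round below 0.15 rad) or distance between each of board1, board2, board3 and bay3 above 0.04 m) and distance between dial_pointer and index_mark below 0.004 m), for 0.2 s.
2. the pedal is pressed fully down to its stop and held, with everything still so (all of step 1 and value of joint pedal above 0.275 rad), for 0.8 s.
3. the dial is back at zero (value of joint dial below 0.1 rad), for 0.2 s.
At the end, for the whole second after the job is handed in: Every board flat in a bay (within 6 mm), a bar's rod through both eyelets of each bay holding a board (tip 2 mm or more past the far lug), the dial back at zero (below 0.1 rad), pedal up (below 0.04 rad), boards and bars at rest (((distance between board1 and bay1 below 0.006 m and angle between board1's own z axis and vertical below 0.1 rad and angle between the x axis of board1 and the x axis of bay1, either way round below 0.2 rad) or (distance between board1 and bay2 below 0.006 m and angle between board1's own z axis and vertical below 0.1 rad and angle between the x axis of board1 and the x axis of bay2, either way round below 0.2 rad) or (distance between board1 and bay3 below 0.006 m and angle between board1's own z axis and vertical below 0.1 rad and angle between the x axis of board1 and the x axis of bay3, either way round below 0.2 rad)) and ((distance between board2 and bay1 below 0.006 m and angle between board2's own z axis and vertical below 0.1 rad and angle between the x axis of board2 and the x axis of bay1, either way round below 0.2 rad) or (distance between board2 and bay2 below 0.006 m and angle between board2's own z axis and vertical below 0.1 rad and angle between the x axis of board2 and the x axis of bay2, either way round below 0.2 rad) or (distance between board2 and bay3 below 0.006 m and angle between board2's own z axis and vertical below 0.1 rad and angle between the x axis of board2 and the x axis of bay3, either way round below 0.2 rad)) and ((distance between board3 and bay1 below 0.006 m and angle between board3's own z axis and vertical below 0.1 rad and angle between the x axis of board3 and the x axis of bay1, either way round below 0.2 rad) or (distance between board3 and bay2 below 0.006 m and angle between board3's own z axis and vertical below 0.1 rad and angle between the x axis of board3 and the x axis of bay2, either way round below 0.2 rad) or (distance between board3 and bay3 below 0.006 m and angle between board3's own z axis and vertical below 0.1 rad and angle between the x axis of board3 and the x axis of bay3, either way round below 0.2 rad)) and ((x of bar1_tip in the frame of bay1 above 0.042 m and y of bar1_tip in the frame of bay1 between -0.009 and 0.009 m and z of bar1_tip in the frame of bay1 between 0.011 and 0.033 m and angle between the x axis of bar1 and the x axis of bay1, either way round below 0.15 rad) or (x of bar2_tip in the frame of bay1 above 0.042 m and y of bar2_tip in the frame of bay1 between -0.009 and 0.009 m and z of bar2_tip in the frame of bay1 between 0.011 and 0.033 m and angle between the x axis of bar2 and the x axis of bay1, either way round below 0.15 rad) or (x of bar3_tip in the frame of bay1 above 0.042 m and y of bar3_tip in the frame of bay1 between -0.009 and 0.009 m and z of bar3_tip in the frame of bay1 between 0.011 and 0.033 m and angle between the x axis of bar3 and the x axis of bay1, either way round below 0.15 rad) or distance between each of board1, board2, board3 and bay1 above 0.04 m) and ((x of bar1_tip in the frame of bay2 above 0.042 m and y of bar1_tip in the frame of bay2 between -0.009 and 0.009 m and z of bar1_tip in the frame of bay2 between 0.011 and 0.033 m and angle between the x axis of bar1 and the x axis of bay2, either way round below 0.15 rad) or (x of bar2_tip in the frame of bay2 above 0.042 m and y of bar2_tip in the frame of bay2 between -0.009 and 0.009 m and z of bar2_tip in the frame of bay2 between 0.011 and 0.033 m and angle between the x axis of bar2 and the x axis of bay2, either way round below 0.15 rad) or (x of bar3_tip in the frame of bay2 above 0.042 m and y of bar3_tip in the frame of bay2 between -0.009 and 0.009 m and z of bar3_tip in the frame of bay2 between 0.011 and 0.033 m and angle between the x axis of bar3 and the x axis of bay2, either way round below 0.15 rad) or distance between each of board1, board2, board3 and bay2 above 0.04 m) and ((x of bar1_tip in the frame of bay3 above 0.042 m and y of bar1_tip in the frame of bay3 between -0.009 and 0.009 m and z of bar1_tip in the frame of bay3 between 0.011 and 0.033 m and angle between the x axis of bar1 and the x axis of bay3, either way round below 0.15 rad) or (x of bar2_tip in the frame of bay3 above 0.042 m and y of bar2_tip in the frame of bay3 between -0.009 and 0.009 m and z of bar2_tip in the frame of bay3 between 0.011 and 0.033 m and angle between the x axis of bar2 and the x axis of bay3, either way round below 0.15 rad) or (x of bar3_tip in the frame of bay3 above 0.042 m and y of bar3_tip in the frame of bay3 between -0.009 and 0.009 m and z of bar3_tip in the frame of bay3 between 0.011 and 0.033 m and angle between the x axis of bar3 and the x axis of bay3, either way round below 0.15 rad) or distance between each of board1, board2, board3 and bay3 above 0.04 m) and value of joint dial below 0.1 rad and value of joint pedal below 0.04 rad and linear speed of each of board1, board2, board3, bar1, bar2, bar3 below 0.02 m/s); the robot touches nothing.
It fails at once if a bystander is pushed more than 5 cm from its place (distance of any of flux_bottle, phone, spudger, tweezers, pen_driver, glue_tube from where it was at the start of the episode above 0.05 m).
Of board1, board2, board3 only 2 to 3 are there at a start; the rules pass over those that are not, and their reading is None.
At some moment in a run one of board1, board2, board3 may be knocked a few centimetres aside while the robot is not near it.
Once in a run the grip may slacken for a moment while it holds something.
It also fails if it takes over 210 s, if anything falls off the work surface, if the arm or the gripper's body presses on something with over 40 N, if the wrist force passes 120 N, or if a joint passes its speed limit or range.

## Working session

There is one attempt and no reset: what is moved stays moved. The work goes in short steps, Python scripts to look and compute and a tool call to move; the robot and the scene stay as the last step left them, time stands still between calls to the robot, and variables do not carry over. Pictures are saved under pics/ and viewed, and the job is handed in when it is done.

Besides the shell and the picture viewer there is one more tool, called after ">>>" as name([rows], argument=value, ...), one row to a line, values as JSON. apply_moves: Moves the arm, as the interface text tells. Its arguments: {"type":"object","properties":{"commands":{"type":"array","items":{"type":"object","properties":{"dx":{"type":"number"},"dy":{"type":"number"},"dz":{"type":"number"},"spin":{"type":"number"},"hand":{"type":"number"}}}},"grip_force":{"type":"number"}},"required":["commands"]}

```bash
ls; mkdir -p pics; python3 - <<'E'
from station import status, viewer, arm
import cv2
for n in ("scene","top"):
    im=viewer.grab_frame(n); cv2.imwrite(f"pics/{n}0.png",im[:,:,::-1])
    print(n,viewer.camera_info(n))
s=status.get_state(); print({k:s[k] for k in("t","eef_pos","ee_rot","force","width")})
E
```

```text
pics
scene {'fx': 382.8373403916061, 'fy': 382.8373403916061, 'cx': 250.1476149865688, 'cy': 194.6692645406634, 'eye': array([1.36884139, 0.27691944, 0.89352227]), 'attitude': array([ 0.85340364, -0.01091364,  1.81313153])}
top {'fx': 397.5680342406946, 'fy': 397.5680342406946, 'cx': 258.3521290537775, 'cy': 194.00464428255034, 'eye': array([0.29337727, 0.04882471, 1.10149464]), 'attitude': array([ 1.86098520e-01, -6.53425852e-04, -1.54804194e+00])}
{'t': 0.1, 'eef_pos': array([0.16289475, 0.6548846 , 0.40381601]), 'ee_rot': array([ 1.67219395,  1.56929861, -1.71327613]), 'force': array([0.40217768, 0.40790328, 0.52318717]), 'width': 0.08781563773775192}
```

View pics/scene0.png

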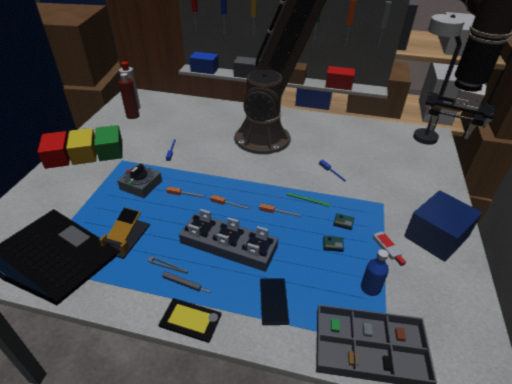

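View pics/top0.png

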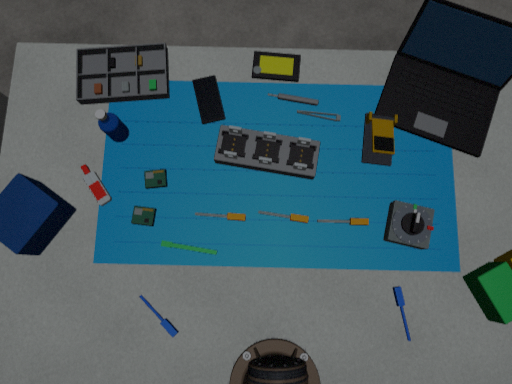

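```bash
cat > h.py <<'E'
from station import status, viewer, arm
import cv2, numpy as np
from scipy.spatial.transform import Rotation as Ro
C={n:viewer.camera_info(n) for n in("scene","top")}
def ray(n,u,v):
    c=C[n]; d=np.array([(u-c['cx'])/c['fx'],-(v-c['cy'])/c['fy'],-1.])
    return c['eye'],Ro.from_euler('xyz',c['attitude']).apply(d)
def pt(n,u,v,z):
    e,d=ray(n,u,v); return e+d*(z-e[2])/d[2]
def proj(n,p):
    c=C[n]; q=Ro.from_euler('xyz',c['attitude']).inv().apply(np.asarray(p)-c['eye'])
    return np.array([c['cx']+c['fx']*q[0]/-q[2],c['cy']-c['fy']*q[1]/-q[2]])
def tool():
    s=status.get_state(); R=Ro.from_euler('xyz',s['ee_rot']).as_matrix()
    return s,R
def tri(uv1,uv2):
    e1,d1=ray("top",*uv1); e2,d2=ray("scene",*uv2)
    A=np.stack([d1,-d2],1); k=np.linalg.lstsq(A,e2-e1,rcond=None)[0]
    a,b=e1+d1*k[0],e2+d2*k[1]; return (a+b)/2,np.linalg.norm(a-b)
def crop(n,x0,y0,x1,y1,k,fn,im=None):
    if im is None: im=viewer.grab_frame(n)
    cv2.imwrite(fn,cv2.resize(im[y0:y1,x0:x1,::-1],None,fx=k,fy=k,interpolation=cv2.INTER_CUBIC))
E
python3 - <<'E'
from h import *
s,R=tool(); print(R)
t=cv2.imread("pics/top0.png")[:,:,::-1]; c=cv2.imread("pics/scene0.png")[:,:,::-1]
crop("top",200,110,460,270,3,"pics/t1.png",t)
crop("top",80,110,240,260,4,"pics/t2.png",t)
crop("scene",90,150,350,320,3,"pics/s1.png",c)
E
```

```text
[[-2.12673075e-04 -2.41466965e-01 -9.70409017e-01]
 [-1.48253997e-03 -9.70407896e-01  2.41467011e-01]
 [-9.99998878e-01  1.49002369e-03 -1.51604796e-04]]
```

View pics/t1.png

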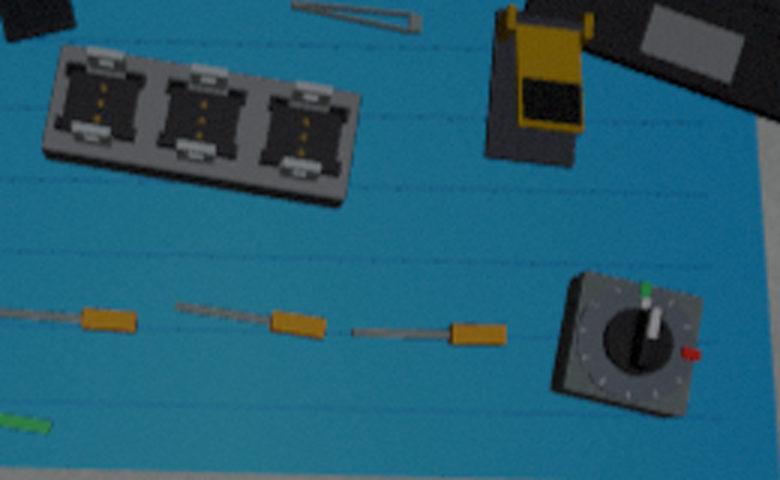

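View pics/t2.png

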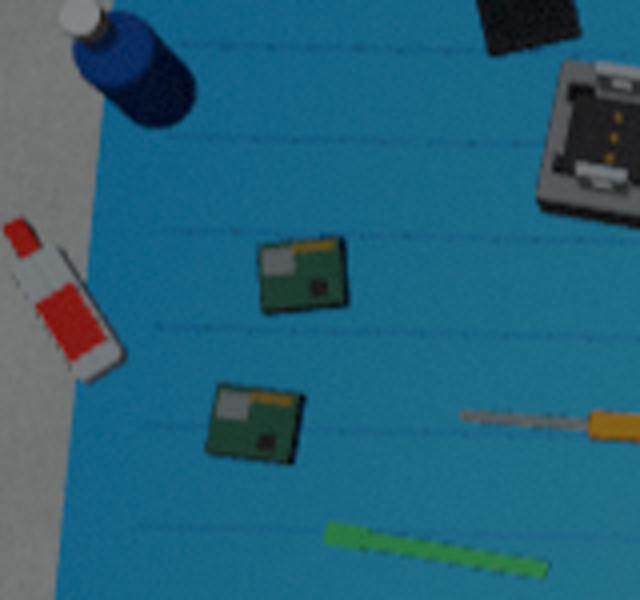

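View pics/s1.png

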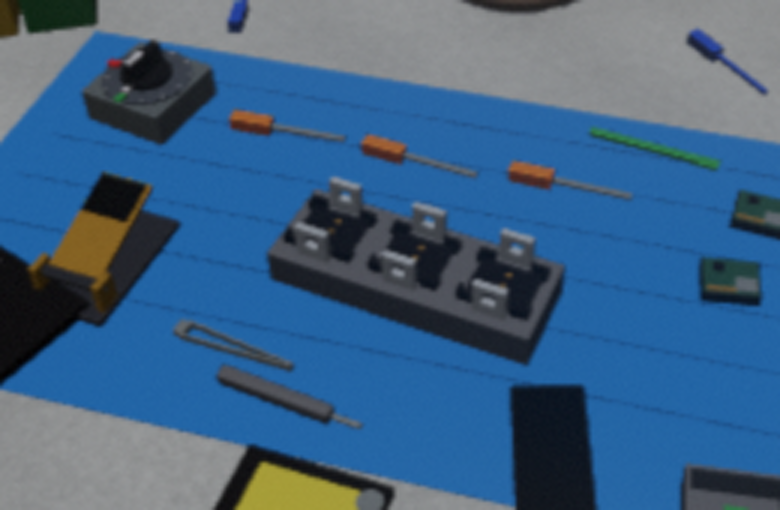

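```bash
python3 - <<'E'
from h import *
t=cv2.imread("pics/top0.png"); hsv=cv2.cvtColor(t,cv2.COLOR_BGR2HSV)
def comps(m,lo,hi):
    n,l,st,ce=cv2.connectedComponentsWithStats(m.astype(np.uint8))
    for i in range(1,n):
        if lo<st[i,4]<hi: yield l==i,st[i],ce[i]
def rect(mask,z,n="top"):
    ys,xs=np.nonzero(mask)
    cs,_=cv2.findContours(mask.astype(np.uint8),cv2.RETR_EXTERNAL,cv2.CHAIN_APPROX_NONE)
    c=max(cs,key=cv2.contourArea)[:,0,:]
    P=np.array([pt(n,u,v,z)[:2] for u,v in c])*1000
    (c0,sz,a)=cv2.minAreaRect(P.astype(np.float32))
    return np.round(c0,1),np.round(sz,1),round(a,1)
H,S,V=[hsv[:,:,i].astype(int) for i in range(3)]
print("orange")
for m,st,ce in comps((H>10)&(H<25)&(S>150)&(V>100),30,400):
    print(ce,st[4],rect(m,.018))
print("green")
for m,st,ce in comps((H>45)&(H<85)&(S>70)&(V>40),30,2000):
    print(ce,st[4],rect(m,.014))
print("red")
for m,st,ce in comps(((H<8)|(H>172))&(S>130)&(V>80),5,2000):
    print(ce,st[4],pt("top",*ce,.047))
for u,v in [(310,256),(255,255),(258,176)]: print(hsv[v,u])
for p in [(200+63/3,110+45/3),(200+361/3,110+95/3),(200+343/3,110+190/3),(200+45/3,110+150/3)]:
    print(np.round(pt("top",*p,.042)*1000))
E
```

```text
orange
[381.79300292 127.6122449 ] 343 (array([ 693.4, -296.8]), array([108.1,  62.3]), 3.8)
[235.66346154 216.33653846] 104 (array([433.4, 113.9]), array([47.5, 16.3]), 86.9)
[298.91346154 217.82692308] 104 (array([433.5, -59.5]), array([47.2, 16.4]), 81.8)
[358.89473684 221.31578947] 95 (array([ 427.1, -224.6]), array([13.8, 44.3]), 1.3)
green
[152.14457831  84.31325301] 83 (array([818.2, 370.8]), array([35.3, 20.5]), 4.2)
[155.89767442 180.01395349] 215 (array([535.6, 343.7]), array([43.4, 57.2]), 7.8)
[143.52888889 217.51111111] 225 (array([430.6, 369.5]), array([56.3, 46.5]), 85.2)
[187.372 247.188] 250 (array([346.7, 238.8]), array([152.5,  15. ]), 81.9)
[498.97262357 289.07224335] 1315 (array([ 248.3, -610. ]), array([137.7,  95.4]), 28.4)
red
[ 84.78431373 168.92156863] 51 [0.55071444 0.52806055 0.047     ]
[ 97.0960452 190.       ] 177 [0.49291995 0.48872339 0.047     ]
[429.61904762 227.57142857] 21 [ 0.41154334 -0.40443191  0.047     ]
[ 97 201 133]
[ 96 188 134]
[ 98 199 137]
[687. 162.  42.]
[ 645. -116.   42.]
[554. -99.  42.]
[585. 174.  42.]
```

```bash
python3 - <<'E'
from h import *
t=cv2.imread("pics/top0.png"); c=cv2.imread("pics/scene0.png")
cv2.imwrite("pics/fx.png",cv2.resize(t[118:184,208:328],None,fx=6.6,fy=6.6,interpolation=cv2.INTER_CUBIC))
cv2.imwrite("pics/fs.png",cv2.resize(c[200:275,170:290],None,fx=6.6,fy=6.6,interpolation=cv2.INTER_CUBIC))
cv2.imwrite("pics/dl.png",cv2.resize(t[190:255,375:445],None,fx=8,fy=8,interpolation=cv2.INTER_CUBIC))
cv2.imwrite("pics/pd.png",cv2.resize(t[100:170,350:410],None,fx=7,fy=7,interpolation=cv2.INTER_CUBIC))
E
```

```text
(no output)
```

View pics/fx.png

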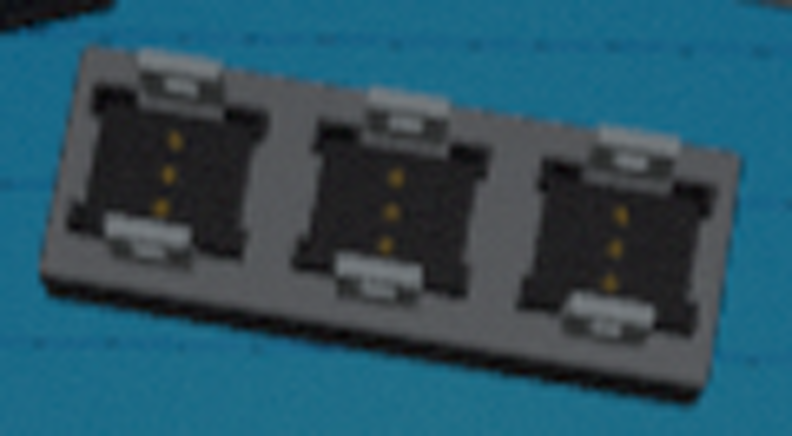

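View pics/fs.png

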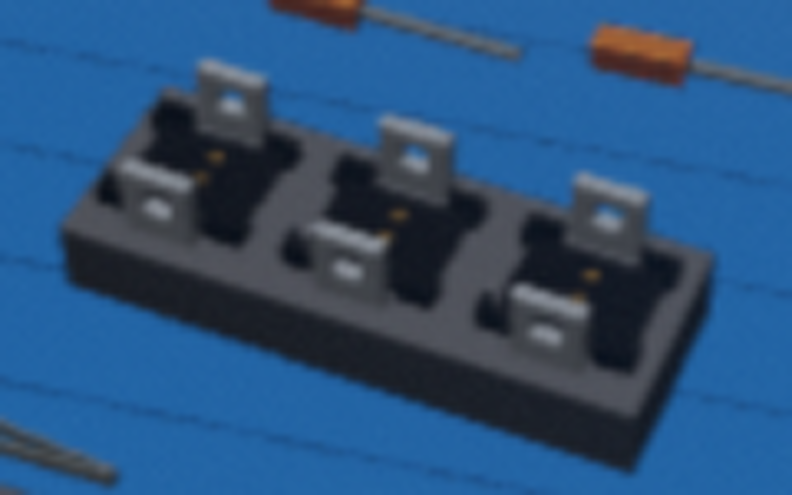

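View pics/dl.png

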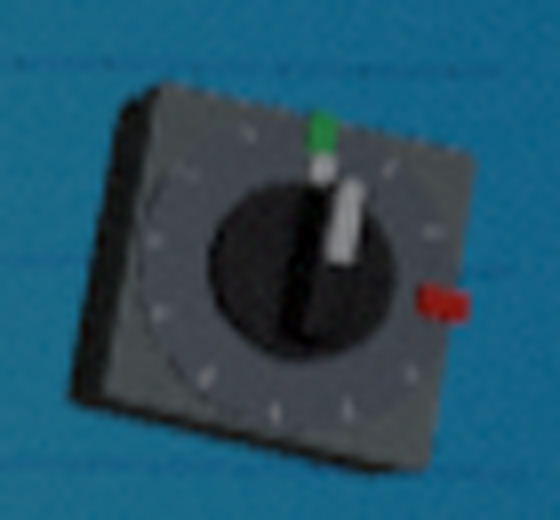

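View pics/pd.png

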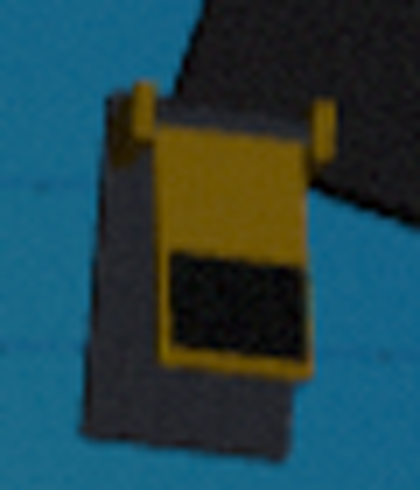

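```bash
cat > m.py <<'E'
from h import *
k=6.6
P=[pt("top",208+u/k-.42,118+v/k-.42,.042) for u,v in [(169,174),(392,212),(616,248)]]
print(np.round(np.array(P)*1000,1))
D=[(175,139,161,208),(397,177,386,245),(621,215,610,282)]
for a,b,c,d in D:
    p=pt("top",208+a/k-.42,118+b/k-.42,.042)-pt("top",208+c/k-.42,118+d/k-.42,.042); print("yaw",np.arctan2(p[1],p[0]),np.linalg.norm(p))
y=P[0]-P[2]; print("yaw from y",np.arctan2(-y[0],y[1]),np.linalg.norm(y))
# corners, z=.042
cs=[(86,46),(742,157),(704,386),(40,277)]
Q=np.array([pt("top",208+u/k-.42,118+v/k-.42,.042) for u,v in cs]); print(np.round(Q*1000,1),Q.mean(0)*1000)
for i in range(4):
    d=Q[(i+1)%4]-Q[i]; print(np.linalg.norm(d),np.arctan2(d[1],d[0]))
# eyelet centres by triangulation: near lug, far lug per bay in scene (near the robot lug is upper)
sc=[(233,103),(415,159),(606,219)]
# outward corners in scene of fixture top
cs2=[(165,90),(716,258),(632,417),(63,232)]
Q2=np.array([pt("scene",170+u/k-.42,200+v/k-.42,.042) for u,v in cs2]); print("scene corners",np.round(Q2*1000,1),Q2.mean(0)*1000)
S=np.array([pt("scene",170+u/k-.42,200+v/k-.42,.064) for u,v in sc]); print("near eyelets",np.round(S*1000,1))
F=np.array([pt("scene",170+u/k-.42,200+v/k-.42,.064) for u,v in [(158,209),(349,268),(546,335)]]); print("far eyelets",np.round(F*1000,1))
# dial
k=8
f=lambda u,v,z:pt("top",375+u/k-.44,190+v/k-.44,z)
print("dial corners",[np.round(f(u,v,.046)*1000,1) for u,v in [(160,82),(475,155),(425,470),(103,402)]])
print("disc",f(302,271,.05)*1000,"green",f(322,133,.047)*1000,"red in",f(417,300,.047)*1000,"red c",f(442,303,.047)*1000)
E
python3 m.py
```

```text
[[632.7 125.8  42. ]
 [618.2  31.6  42. ]
 [604.7 -62.4  42. ]]
yaw -0.1581105970973329 0.03077060596243419
yaw -0.1355102409535705 0.030043248901032195
yaw -0.15355683724208638 0.029530990566849078
yaw from y -0.14757555314761808 0.19023916097199686
[[ 688.5  163.    42. ]
 [ 645.7 -115.4   42. ]
 [ 546.2  -99.    42. ]
 [ 586.6  178.1   42. ]] [616.76100293  31.66217042  42.        ]
0.281621138127371 -1.7234674720799126
0.10077528011095249 2.9787927403935686
0.28005236852325294 1.4260899590341047
0.10300214773748481 -0.14726404213959732
scene corners [[ 551.5  -98.6   42. ]
 [ 592.5  180.7   42. ]
 [ 691.1  163.    42. ]
 [ 651.3 -111.3   42. ]] [621.56561855  33.41331511  42.        ]
near eyelets [[572.9 -55.   64. ]
 [586.9  37.7  64. ]
 [601.7 130.9  64. ]]
far eyelets [[646.  -65.3  64. ]
 [658.6  28.   64. ]
 [674.3 120.9  64. ]]
dial corners [array([ 484.5, -314.7,   46. ]), array([ 462.1, -419.3,   46. ]), array([ 356.7, -396.6,   46. ]), array([ 376.6, -291.4,   46. ])]
disc [ 421.17555139 -357.81299456   50.        ] green [ 468.22542101 -367.95579302   47.        ] red in [ 412.72912161 -396.71029597   47.        ] red c [ 411.91867211 -404.96009204   47.        ]
```

```bash
python3 - <<'E'
from h import *
t=cv2.imread("pics/top0.png"); s=cv2.imread("pics/scene0.png")
k=4
for c in ([(258,242),(343,236),(349,304),(263,313)],[(217,384),(303,394),(294,463),(206,452)]):
    Q=np.array([pt("top",80+u/k-.38,110+v/k-.38,.014) for u,v in c])*1000
    print(np.round(Q[:,:2],1),Q.mean(0)); 
    for a,b in((0,1),(3,2),(3,0),(2,1)): d=Q[a]-Q[b]; print(np.linalg.norm(d),np.degrees(np.arctan2(d[1],d[0])))
cv2.imwrite("pics/bs.png",cv2.resize(s[200:260,310:370],None,fx=9,fy=9,interpolation=cv2.INTER_CUBIC))
cv2.imwrite("pics/bars.png",cv2.resize(s[180:225,160:310],None,fx=5.3,fy=5.3,interpolation=cv2.INTER_CUBIC))
cv2.imwrite("pics/bart.png",cv2.resize(t[200:235,190:375],None,fx=4.3,fy=4.3,interpolation=cv2.INTER_CUBIC))
E
```

```text
[[559.1 375.8]
 [564.8 316.3]
 [516.1 308.9]
 [508.3 368.4]] [537.08538163 342.3333965   14.        ]
59.77452900595773 95.4851917109511
60.068851593176106 97.44269841372778
51.36189267720976 -171.76507126832342
49.32613872640864 -171.3499171830887
[[457.5 396.5]
 [451.9 336.5]
 [404.  339.3]
 [410.2 400.2]] [430.88777935 368.103904    14.        ]
60.235680465381044 84.6418371862552
61.23352230095056 84.20573557763194
47.481130287762475 175.4859095181598
47.97201970902505 176.66732611287804
```

View pics/bs.png

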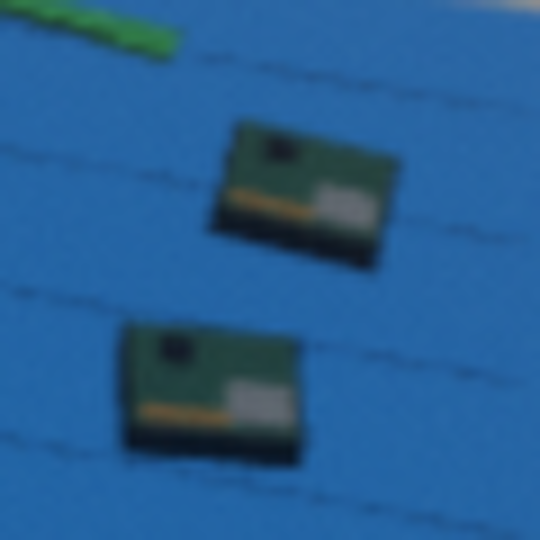

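View pics/bars.png

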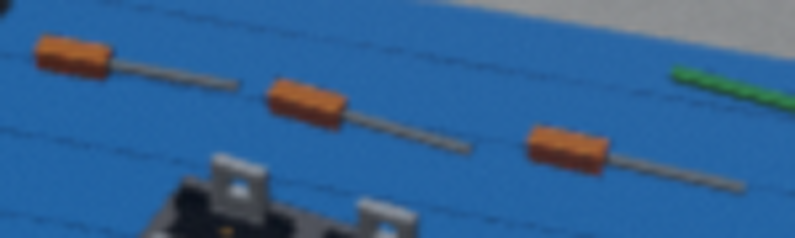

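View pics/bart.png

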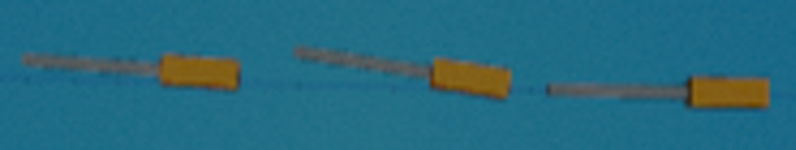

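```bash
python3 - <<'E'
from h import *
for c in ([(122,325),(300,340),(300,442),(124,432)],[(238,122),(402,158),(383,246),(214,207)]):
    Q=np.array([pt("scene",310+u/9-.44,200+v/9-.44,.014) for u,v in c])*1000
    print(np.round(Q[:,:2],1),Q.mean(0))
    for a,b in((0,1),(3,2),(3,0),(2,1)): d=Q[a]-Q[b]; print(np.linalg.norm(d),np.degrees(np.arctan2(d[1],d[0])))
k=4.3
for h,tp in (((200,73),(22,59)),((471,77),(295,52)),((730,92),(548,90))):
    a=pt("top",190+h[0]/k-.38,200+h[1]/k-.38,.018)*1000; b=pt("top",190+tp[0]/k-.38,200+tp[1]/k-.38,.011)*1000
    d=b-a; print("bar",np.round(a,1),np.round(b,1),np.linalg.norm(d[:2]),np.degrees(np.arctan2(d[1],d[0])))
k=5.3
for h,tp in (((568,142),(744,187)),((306,98),(470,150)),((73,50),(238,85))):
    a=pt("scene",160+h[0]/k-.4,180+h[1]/k-.4,.014)*1000; b=pt("scene",160+tp[0]/k-.4,180+tp[1]/k-.4,.011)*1000
    d=b-a; print("bar",np.round(a,1),np.round(b,1),np.linalg.norm(d[:2]),np.degrees(np.arctan2(d[1],d[0])))
E
```

```text
[[519.4 311.5]
 [511.1 371.9]
 [558.  374.8]
 [568.3 317. ]] [539.1899005  343.79679773  14.        ]
61.01172571023091 -82.14537099816297
58.690148147746754 -79.87491462841747
49.20270109372761 6.476371645714285
46.99771586782979 3.521269253490357
[[406.4 342.9]
 [410.6 402.5]
 [457.8 397.8]
 [453.3 337.8]] [432.02077479 370.24285187  14.        ]
59.79895994138424 -93.95048040749136
60.12874881646641 -94.3857057882257
47.09035897318231 -6.150215729173226
47.5354256565342 -5.7339598108803544
bar [432.9 112.3  18. ] [440.2 227.4  11. ] 115.38837441748169 86.34908072138384
bar [434.3 -60.6  18. ] [448.8  52.   11. ] 113.55478598411321 82.6533369030862
bar [ 428.4 -225.6   18. ] [ 427.9 -110.7   11. ] 114.86595118628881 90.25066753184448
bar [432.2 113.1  14. ] [441.8 227.8  11. ] 115.03415764734042 85.21431027770771
bar [433.9 -61.1  14. ] [452.   53.7  11. ] 116.20586088275094 81.03107017766482
bar [ 426.9 -226.2   14. ] [ 429.6 -109.4   11. ] 116.84811920066187 88.67304805890369
```

>>> apply_moves([
  {"dx":40,"dy":-35,"dz":0,"spin":5,"hand":0},
  {"dx":40,"dy":-35,"dz":0,"spin":5,"hand":0},
  {"dx":40,"dy":-35,"dz":0,"spin":5,"hand":0},
  {"dx":40,"dy":-35,"dz":0,"spin":5,"hand":0},
  {"dx":40,"dy":-35,"dz":0,"spin":1.5,"hand":0},
], grip_force=30)

```text
t: 0.72
eef_pos: [0.3639, 0.4787, 0.4044]
ee_rot: [0.892, 1.57, -2.116]
force: [-0.4, 0.6, -0.8]
width: 0.0876
```

>>> apply_moves([
  {"dx":40,"dy":-35,"dz":-20},
  {"dx":40,"dy":-35,"dz":-20},
  {"dx":40,"dy":-35,"dz":-20},
  {"dx":40,"dy":-30,"dz":-20},
  {"dx":15,"dy":-2,"dz":-20},
])

```text
invalid input at $.commands[0]: expected keys dx, dy, dz, spin, hand
```

>>> apply_moves([
  {"dx":40,"dy":-35,"dz":-20,"spin":0,"hand":0},
  {"dx":40,"dy":-35,"dz":-30,"spin":0,"hand":0},
  {"dx":40,"dy":-35,"dz":-40,"spin":0,"hand":0},
  {"dx":40,"dy":-30,"dz":-40,"spin":0,"hand":0},
  {"dx":15,"dy":-2,"dz":-40,"spin":0,"hand":0},
])

```text
t: 1.35
eef_pos: [0.5362, 0.3435, 0.2366]
ee_rot: [0.877, 1.57, -2.136]
force: [0.5, 0.7, -0.9]
width: 0.0876
```

```bash
cat > look.py <<'E'
import sys
from h import *
# usage: look.py tag  tcrop(x0,y0,x1,y1) scrop
tag=sys.argv[1]
A=[int(x) for x in sys.argv[2].split(',')]; B=[int(x) for x in sys.argv[3].split(',')]
k=min(780/(A[2]-A[0]),290/(A[3]-A[1])); k2=min(780/(B[2]-B[0]),290/(B[3]-B[1]))
t=viewer.grab_frame("top"); s=viewer.grab_frame("scene")
cv2.imwrite(f"pics/{tag}_t.png",t[:,:,::-1]);cv2.imwrite(f"pics/{tag}_s.png",s[:,:,::-1])
a=cv2.resize(t[A[1]:A[3],A[0]:A[2],::-1],None,fx=k,fy=k,interpolation=cv2.INTER_CUBIC)
b=cv2.resize(s[B[1]:B[3],B[0]:B[2],::-1],None,fx=k2,fy=k2,interpolation=cv2.INTER_CUBIC)
W=max(a.shape[1],b.shape[1]); o=np.zeros((a.shape[0]+b.shape[0],W,3),np.uint8)
o[:a.shape[0],:a.shape[1]]=a; o[a.shape[0]:,:b.shape[1]]=b
cv2.imwrite(f"pics/{tag}.png",o)
s,R=tool(); j=np.degrees(np.arctan2(R[1,1],R[0,1]))
print("scale",round(k,3),round(k2,3),"split",a.shape[0],"t",round(s['t'],2),"tcp",np.round(s['eef_pos']*1000,1),"jaw",round(j,1),"tilt",np.round(R[:2,0],4),"F",np.round(s['force'],1),"w",round(s['width']*1000,1),"q6",round(s['q'][5],2))
E
python3 look.py b1 100,100,240,240 300,150,440,290
```

```text
scale 2.071 2.071 split 290 t 1.45 tcp [534.6 343.4 232.7] jaw -82.7 tilt [-0.0062 -0.0061] F [-0.5 -0.3 -1.1] w 87.6 q6 0.82
```

View pics/b1.png

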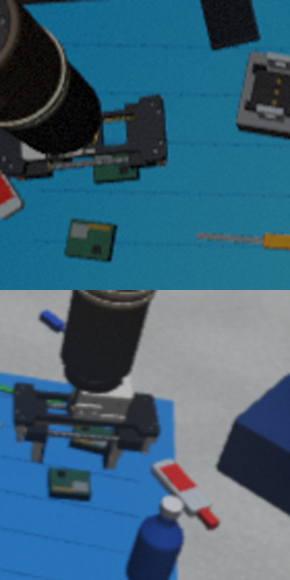

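>>> apply_moves([
  {"dx":0,"dy":0,"dz":-20,"spin":0,"hand":0},
  {"dx":0,"dy":0,"dz":-20,"spin":0,"hand":0},
  {"dx":0,"dy":0,"dz":0,"spin":0,"hand":0},
  {"dx":0,"dy":0,"dz":0,"spin":0,"hand":0},
  {"dx":0,"dy":0,"dz":0,"spin":0,"hand":0},
])

```text
t: 2.08
eef_pos: [0.5347, 0.3464, 0.1995]
ee_rot: [-2.471, 1.569, 0.802]
force: [-0.1, -0.9, 0.3]
width: 0.0873
```

```bash
python3 look.py b2 100,100,240,240 300,150,440,290
```

```text
scale 2.071 2.071 split 290 t 2.17 tcp [534.7 346.1 199.1] jaw -82.5 tilt [0.001  0.0011] F [-0.2 -0.1 -0.4] w 87.8 q6 0.82
```

View pics/b2.png

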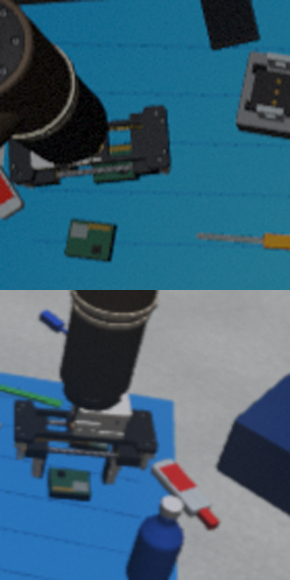

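>>> apply_moves([
  {"dx":3,"dy":-3,"dz":0,"spin":0,"hand":0},
  {"dx":0,"dy":0,"dz":-10,"spin":0,"hand":0},
  {"dx":0,"dy":0,"dz":-9,"spin":0,"hand":0},
  {"dx":0,"dy":0,"dz":0,"spin":0,"hand":0},
  {"dx":0,"dy":0,"dz":0,"spin":0,"hand":0},
])

```text
t: 2.8
eef_pos: [0.5375, 0.3427, 0.1785]
ee_rot: [0.795, 1.57, -2.215]
force: [0.4, -0.2, 0.8]
width: 0.0875
```

>>> apply_moves([
  {"dx":0,"dy":0,"dz":0,"spin":0,"hand":1},
  {"dx":0,"dy":0,"dz":0,"spin":0,"hand":1},
  {"dx":0,"dy":0,"dz":0,"spin":0,"hand":1},
  {"dx":0,"dy":0,"dz":0,"spin":0,"hand":1},
  {"dx":0,"dy":0,"dz":0,"spin":0,"hand":1},
])

```text
t: 3.42
eef_pos: [0.5375, 0.3428, 0.1789]
ee_rot: [0.445, 1.571, -2.565]
force: [-0.4, -0.6, -1.1]
width: 0.0597
```

```bash
python3 look.py b3 100,100,240,240 300,150,440,290
```

```text
scale 2.071 2.071 split 290 t 3.52 tcp [537.5 342.8 179. ] jaw -82.5 tilt [-0.0001 -0.0001] F [-0.4 -0.7 -1.1] w 59.6 q6 0.83
```

View pics/b3.png

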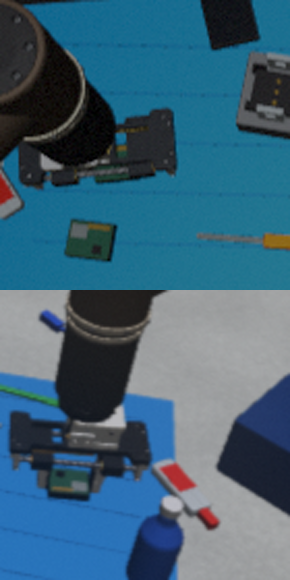

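>>> apply_moves([
  {"dx":0,"dy":0,"dz":40,"spin":0,"hand":1},
  {"dx":0,"dy":0,"dz":50,"spin":0,"hand":1},
  {"dx":20,"dy":-35,"dz":10,"spin":-4,"hand":1},
  {"dx":20,"dy":-45,"dz":0,"spin":-4,"hand":1},
  {"dx":20,"dy":-45,"dz":0,"spin":-4,"hand":1},
])

```text
t: 4.15
eef_pos: [0.5979, 0.2168, 0.2795]
ee_rot: [-2.274, 1.57, 0.788]
force: [0.0, 0.4, -1.6]
width: 0.06
```

>>> apply_moves([
  {"dx":20,"dy":-45,"dz":0,"spin":-4,"hand":1},
  {"dx":16,"dy":-46,"dz":0,"spin":0,"hand":1},
  {"dx":0,"dy":0,"dz":0,"spin":0,"hand":1},
  {"dx":0,"dy":0,"dz":0,"spin":0,"hand":1},
  {"dx":0,"dy":0,"dz":0,"spin":0,"hand":1},
])

```text
t: 4.78
eef_pos: [0.6333, 0.1277, 0.2791]
ee_rot: [-1.79, 1.571, 1.205]
force: [-0.4, -0.1, -0.6]
width: 0.0596
```

```bash
python3 look.py b4 180,80,340,200 160,120,320,290
```

```text
scale 2.417 1.706 split 290 t 4.88 tcp [633.3 127.9 279.1] jaw -98.4 tilt [0.0001 0.0001] F [-0.5 -0.1 -0.6] w 59.7 q6 0.92
```

View pics/b4.png

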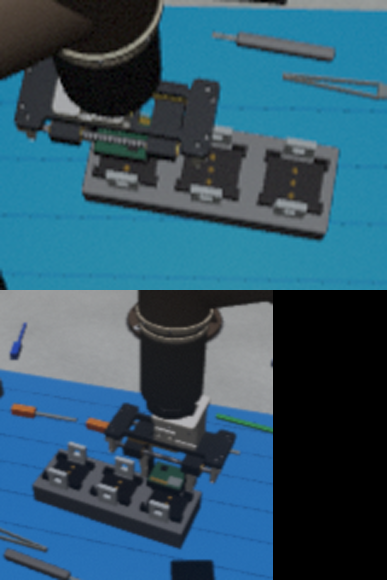

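>>> apply_moves([
  {"dx":0,"dy":-1.5,"dz":-20,"spin":0,"hand":1},
  {"dx":0,"dy":0,"dz":-20,"spin":0,"hand":1},
  {"dx":0,"dy":0,"dz":0,"spin":0,"hand":1},
  {"dx":0,"dy":0,"dz":0,"spin":0,"hand":1},
  {"dx":0,"dy":0,"dz":0,"spin":0,"hand":1},
])

```text
t: 5.5
eef_pos: [0.6339, 0.1257, 0.2401]
ee_rot: [-2.591, 1.569, 0.403]
force: [0.9, 0.6, -0.9]
width: 0.0595
```

```bash
python3 look.py b5 205,100,325,190 210,180,310,270
```

```text
scale 3.222 3.222 split 290 t 5.6 tcp [633.8 125.5 239.9] jaw -98.5 tilt [0.0012 0.0006] F [-1.  -0.2 -1.6] w 60.2 q6 0.93
```

View pics/b5.png

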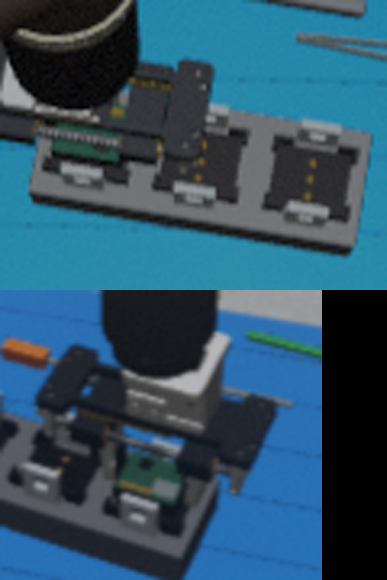

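```bash
python3 - <<'E'
from h import *
s=cv2.imread("pics/b5_s.png")[:,:,::-1];t=cv2.imread("pics/b5_t.png")[:,:,::-1]
crop("scene",235,220,285,255,15,"pics/b5z.png",s)
crop("top",208,130,258,165,15,"pics/b5y.png",t)
c=np.array([633.5,126.1]);a=-.148
for z in (60,74):
  for x,y in ((25,30),(25,-30),(-25,-30),(-25,30)):
    p=c+[x*np.cos(a)-y*np.sin(a),x*np.sin(a)+y*np.cos(a)]
    q=np.array([p[0],p[1],z])/1000
    print(z,x,y,np.round((proj("scene",q)-[235,220]+.5)*15-.5),np.round((proj("top",q)-[208,130]+.5)*15-.5))
E
```

```text
60 25 30 [441. 462.] [241.  26.]
60 25 -30 [149. 369.] [563.  79.]
60 -25 -30 [248. 193.] [515. 338.]
60 -25 30 [532. 281.] [190. 284.]
74 25 30 [444. 413.] [234.  -1.]
74 25 -30 [150. 319.] [561.  53.]
74 -25 -30 [249. 144.] [512. 316.]
74 -25 30 [535. 232.] [182. 261.]
```

View pics/b5z.png

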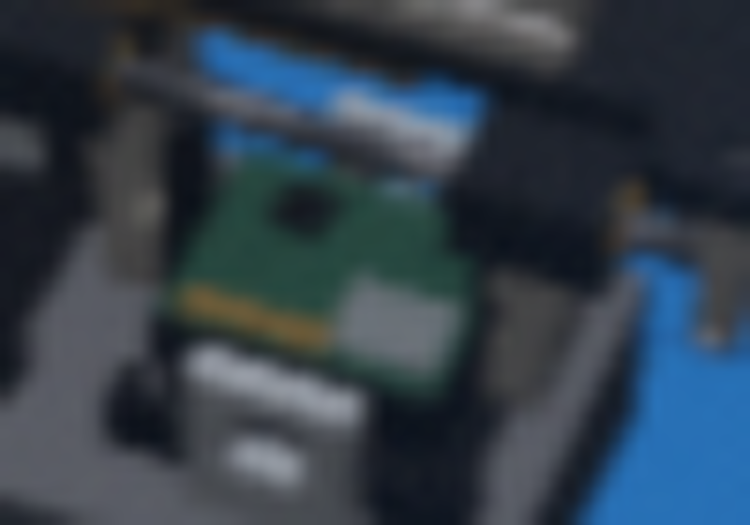

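View pics/b5y.png

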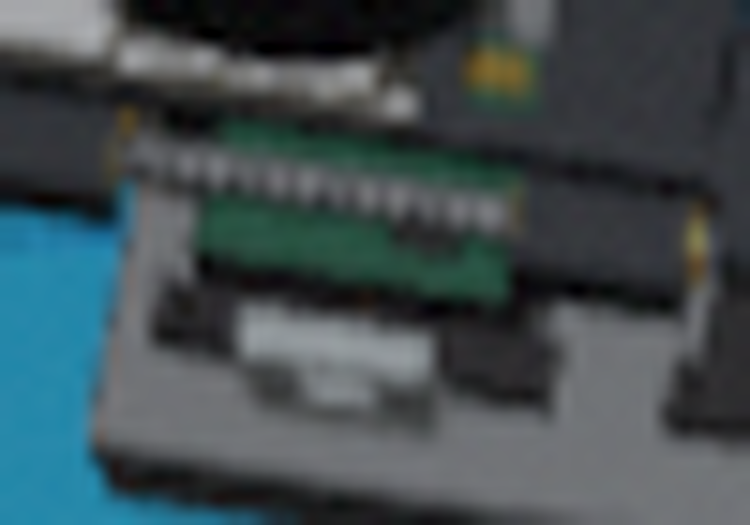

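```bash
python3 - <<'E'
from h import *
for u,v in ((591,274),(580,301),(400,215),(389,236),(217,156),(201,178)):
    print(np.round(pt("scene",170+u/6.6-.42,200+v/6.6-.42,.042)*1000,1))
# where top view dots
for u,v in ((161,208),(169,174),(386,245),(392,212),(610,282),(616,248)):
    print("top",np.round(pt("top",208+u/6.6-.42,118+v/6.6-.42,.042)*1000,1))
# near bottom edges on bench of the fixture z=0 in scene: front-left bottom, front-right bottom
for u,v in ((70,280),(632,468)): print("fixture bottom +x corners scene",np.round(pt("scene",170+u/6.6-.42,200+v/6.6-.42,.0)*1000,1))
c=np.array([633.5,126.1]);a=-.148
for x,y in ((52,142+95-95-95+0),):
    pass
c2=np.array([619.5,32.3])
for x,y in ((52,-142),(52,142)): print(c2+[x*np.cos(a)-y*np.sin(a),x*np.sin(a)+y*np.cos(a)])
E
```

```text
[616.1 127.9  42. ]
[633.  126.7  42. ]
[602.6  34.6  42. ]
[616.5  33.4  42. ]
[587.6 -59.5  42. ]
[603.1 -61.9  42. ]
top [617.7 128.6  42. ]
top [632.7 125.8  42. ]
top [603.8  33.9  42. ]
top [618.2  31.6  42. ]
top [589.9 -59.9  42. ]
top [604.7 -62.4  42. ]
fixture bottom +x corners scene [ 643.7 -115.8    0. ]
fixture bottom +x corners scene [685.3 163.3   0. ]
[ 649.9921732  -115.81558788]
[691.87089635 165.07971743]
```

>>> apply_moves([
  {"dx":-1,"dy":1,"dz":-4,"spin":0,"hand":1},
  {"dx":0,"dy":0,"dz":-4,"spin":0,"hand":1},
  {"dx":0,"dy":0,"dz":-4,"spin":0,"hand":1},
  {"dx":0,"dy":0,"dz":0,"spin":0,"hand":1},
  {"dx":0,"dy":0,"dz":0,"spin":0,"hand":1},
])

```text
t: 6.22
eef_pos: [0.6326, 0.1263, 0.227]
ee_rot: [1.145, 1.571, -2.144]
force: [0.3, -0.9, -1.2]
width: 0.0594
```

Bottom should be ~48 mm, below the stop tops (53) with no contact force. Lower on.

>>> apply_moves([
  {"dx":0,"dy":0,"dz":-3,"spin":0,"hand":1},
  {"dx":0,"dy":0,"dz":-2,"spin":0,"hand":1},
  {"dx":0,"dy":0,"dz":0,"spin":0,"hand":1},
  {"dx":0,"dy":0,"dz":0,"spin":0,"hand":1},
  {"dx":0,"dy":0,"dz":0,"spin":0,"hand":1},
])

```text
t: 6.85
eef_pos: [0.6326, 0.1264, 0.2221]
ee_rot: [-2.677, 1.571, 0.317]
force: [-0.1, -0.1, -1.5]
width: 0.0595
```

```bash
python3 look.py b6 205,100,325,190 210,180,310,270
```

```text
scale 3.222 3.222 split 290 t 6.95 tcp [632.6 126.3 222.1] jaw -98.5 tilt [0.0002 0.0001] F [-0.9  0.  -1.1] w 59.9 q6 0.92
```

View pics/b6.png

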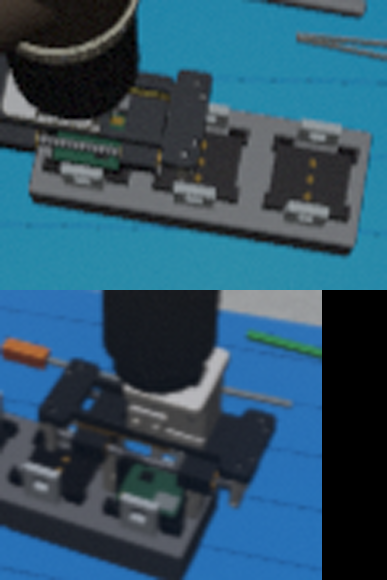

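>>> apply_moves([
  {"dx":0,"dy":0,"dz":-0.5,"spin":0,"hand":1},
  {"dx":0,"dy":0,"dz":0,"spin":0,"hand":0},
  {"dx":0,"dy":0,"dz":0,"spin":0,"hand":0},
  {"dx":0,"dy":0,"dz":0,"spin":0,"hand":0},
  {"dx":0,"dy":0,"dz":0,"spin":0,"hand":0},
])

```text
t: 7.58
eef_pos: [0.6326, 0.1263, 0.2216]
ee_rot: [-2.74, 1.571, 0.254]
force: [0.2, 0.3, -0.8]
width: 0.087
```

>>> apply_moves([
  {"dx":0,"dy":0,"dz":20,"spin":0,"hand":0},
  {"dx":0,"dy":0,"dz":40,"spin":0,"hand":0},
  {"dx":-40,"dy":40,"dz":0,"spin":-2,"hand":0},
  {"dx":-40,"dy":45,"dz":0,"spin":0,"hand":0},
  {"dx":-40,"dy":45,"dz":0,"spin":5,"hand":0},
])

```text
t: 8.2
eef_pos: [0.5114, 0.2573, 0.2818]
ee_rot: [-2.301, 1.57, 0.746]
force: [1.3, 1.2, 0.2]
width: 0.0873
```

>>> apply_moves([
  {"dx":-40,"dy":40,"dz":0,"spin":1,"hand":0},
  {"dx":-40,"dy":40,"dz":0,"spin":0,"hand":0},
  {"dx":0,"dy":31,"dz":-20,"spin":0,"hand":0},
  {"dx":0,"dy":0,"dz":-20,"spin":0,"hand":0},
  {"dx":0,"dy":0,"dz":-10,"spin":0,"hand":0},
])

```text
t: 8.82
eef_pos: [0.4321, 0.3674, 0.2305]
ee_rot: [1.022, 1.569, -2.197]
force: [-0.7, -0.2, 0.3]
width: 0.0874
```

```bash
python3 look.py b7 80,100,330,260 160,170,380,290
```

```text
scale 1.812 2.417 split 290 t 8.93 tcp [432.4 366.8 230.5] jaw -94.5 tilt [-0.0012 -0.0018] F [0.4 0.9 0.3] w 87.5 q6 0.44
```

View pics/b7.png

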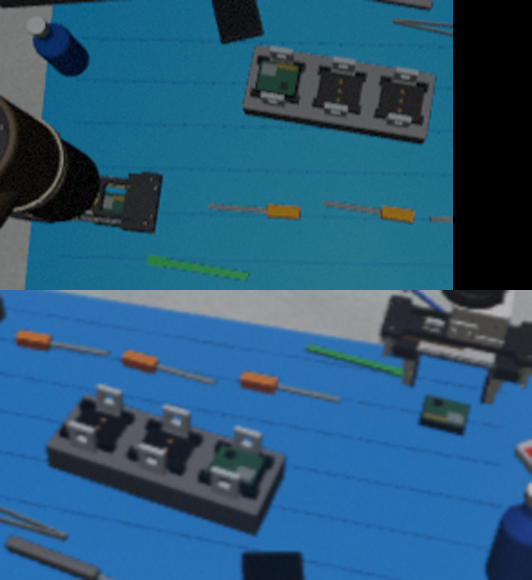

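>>> apply_moves([
  {"dx":-0.5,"dy":2,"dz":-20,"spin":0,"hand":0},
  {"dx":0,"dy":0,"dz":-20,"spin":0,"hand":0},
  {"dx":0,"dy":0,"dz":-11,"spin":0,"hand":0},
  {"dx":0,"dy":0,"dz":0,"spin":0,"hand":0},
  {"dx":0,"dy":0,"dz":0,"spin":0,"hand":0},
])

```text
t: 9.55
eef_pos: [0.4324, 0.3696, 0.1814]
ee_rot: [-2.187, 1.57, 0.877]
force: [-0.7, -0.2, -0.6]
width: 0.0876
```

>>> apply_moves([
  {"dx":0,"dy":0,"dz":0,"spin":0,"hand":1},
  {"dx":0,"dy":0,"dz":0,"spin":0,"hand":1},
  {"dx":0,"dy":0,"dz":0,"spin":0,"hand":1},
  {"dx":0,"dy":0,"dz":0,"spin":0,"hand":1},
  {"dx":0,"dy":0,"dz":0,"spin":0,"hand":1},
])

```text
t: 10.18
eef_pos: [0.4321, 0.3694, 0.1807]
ee_rot: [-2.327, 1.571, 0.736]
force: [-0.3, -0.5, 2.8]
width: 0.0599
```

```bash
python3 look.py b8 80,160,240,260 290,170,380,250
```

```text
scale 2.9 3.625 split 290 t 10.28 tcp [432.1 369.4 180.7] jaw -94.5 tilt [0.0002 0.0002] F [-1.6 -0.5  3.8] w 59.7 q6 0.44
```

View pics/b8.png

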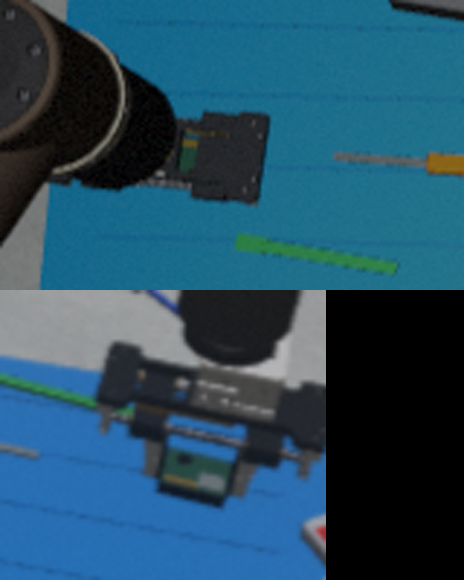

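>>> apply_moves([
  {"dx":0,"dy":0,"dz":40,"spin":0,"hand":1},
  {"dx":0,"dy":-20,"dz":40,"spin":0,"hand":1},
  {"dx":25,"dy":-45,"dz":20,"spin":-2,"hand":1},
  {"dx":25,"dy":-45,"dz":0,"spin":-2,"hand":1},
  {"dx":25,"dy":-45,"dz":0,"spin":0,"hand":1},
])

```text
t: 10.9
eef_pos: [0.5075, 0.213, 0.2809]
ee_rot: [-2.05, 1.57, 0.944]
force: [0.4, 0.8, -1.1]
width: 0.0599
```

>>> apply_moves([
  {"dx":30,"dy":-45,"dz":0,"spin":0,"hand":1},
  {"dx":30,"dy":-50,"dz":0,"spin":0,"hand":1},
  {"dx":30,"dy":-50,"dz":0,"spin":0,"hand":1},
  {"dx":21,"dy":-37,"dz":0,"spin":0,"hand":1},
  {"dx":0,"dy":0,"dz":0,"spin":0,"hand":1},
])

```text
t: 11.52
eef_pos: [0.6189, 0.0296, 0.2796]
ee_rot: [0.549, 1.57, -2.745]
force: [-0.3, 0.7, -0.5]
width: 0.0596
```

>>> apply_moves([
  {"dx":0,"dy":0,"dz":-20,"spin":0,"hand":1},
  {"dx":0,"dy":0,"dz":-20,"spin":0,"hand":1},
  {"dx":0,"dy":0,"dz":0,"spin":0,"hand":1},
  {"dx":0,"dy":0,"dz":0,"spin":0,"hand":1},
  {"dx":0,"dy":0,"dz":0,"spin":0,"hand":1},
])

```text
t: 12.15
eef_pos: [0.6183, 0.0327, 0.2415]
ee_rot: [-2.71, 1.569, 0.285]
force: [0.6, -1.1, -1.1]
width: 0.0598
```

```bash
python3 look.py b9 205,100,325,190 190,170,290,260
```

```text
scale 3.222 3.222 split 290 t 12.25 tcp [618.2  32.5 241.3] jaw -98.5 tilt [0.0012 0.0004] F [-0.2 -0.6 -0.7] w 59.8 q6 1.06
```

View pics/b9.png

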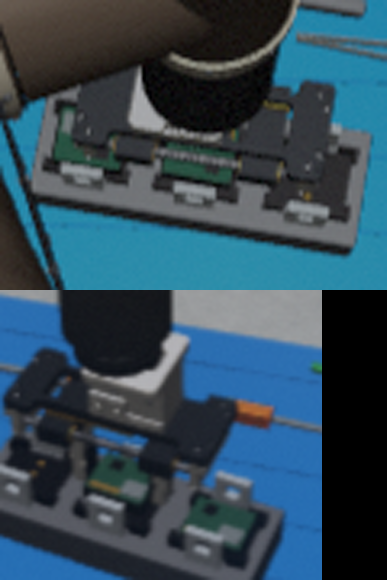

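>>> apply_moves([
  {"dx":-0.5,"dy":0,"dz":-5,"spin":0,"hand":1},
  {"dx":0,"dy":0,"dz":-4,"spin":0,"hand":1},
  {"dx":0,"dy":0,"dz":-4,"spin":0,"hand":1},
  {"dx":0,"dy":0,"dz":0,"spin":0,"hand":1},
  {"dx":0,"dy":0,"dz":0,"spin":0,"hand":1},
])

```text
t: 12.88
eef_pos: [0.6176, 0.0323, 0.2275]
ee_rot: [1.0, 1.571, -2.289]
force: [0.0, -0.8, -0.5]
width: 0.0595
```

>>> apply_moves([
  {"dx":0,"dy":0,"dz":-2,"spin":0,"hand":1},
  {"dx":0,"dy":0,"dz":-2,"spin":0,"hand":1},
  {"dx":0,"dy":0,"dz":-1,"spin":0,"hand":1},
  {"dx":0,"dy":0,"dz":0,"spin":0,"hand":1},
  {"dx":0,"dy":0,"dz":0,"spin":0,"hand":1},
])

```text
t: 13.5
eef_pos: [0.6175, 0.0323, 0.2228]
ee_rot: [3.125, 1.571, -0.165]
force: [-1.7, -0.3, 3.3]
width: 0.0595
```

>>> apply_moves([
  {"dx":0,"dy":0,"dz":0,"spin":0,"hand":0},
  {"dx":0,"dy":0,"dz":0,"spin":0,"hand":0},
  {"dx":0,"dy":0,"dz":0,"spin":0,"hand":0},
  {"dx":0,"dy":0,"dz":25,"spin":0,"hand":0},
  {"dx":0,"dy":0,"dz":45,"spin":0,"hand":0},
])

```text
t: 14.12
eef_pos: [0.617, 0.0322, 0.2914]
ee_rot: [0.446, 1.567, -2.844]
force: [1.9, -0.4, -0.0]
width: 0.0873
```

>>> apply_moves([
  {"dx":-20,"dy":0,"dz":10,"spin":-10,"hand":0},
  {"dx":-30,"dy":10,"dz":0,"spin":-10,"hand":0},
  {"dx":-30,"dy":10,"dz":0,"spin":-10,"hand":0},
  {"dx":-30,"dy":20,"dz":0,"spin":-10,"hand":0},
  {"dx":-30,"dy":20,"dz":0,"spin":-10,"hand":0},
])

```text
t: 14.75
eef_pos: [0.4767, 0.0927, 0.3026]
ee_rot: [-1.533, 1.57, 0.582]
force: [-0.0, -0.2, 0.0]
width: 0.0876
```

>>> apply_moves([
  {"dx":-22,"dy":10,"dz":0,"spin":-10,"hand":0},
  {"dx":-22,"dy":10,"dz":0,"spin":-10,"hand":0},
  {"dx":0,"dy":0,"dz":-20,"spin":-10,"hand":0},
  {"dx":0,"dy":0,"dz":-20,"spin":-5.5,"hand":0},
  {"dx":0,"dy":0,"dz":0,"spin":0,"hand":0},
])

```text
t: 15.38
eef_pos: [0.4331, 0.1121, 0.2617]
ee_rot: [2.274, 1.568, -2.507]
force: [-0.3, -0.5, 0.5]
width: 0.0875
```

```bash
python3 look.py c1 180,100,340,250 170,150,310,270
```

```text
scale 1.933 2.417 split 290 t 15.47 tcp [433.8 112.5 263. ] jaw 176.2 tilt [ 0.0002 -0.0001] F [0.2 0.  0.1] w 87.5 q6 -0.76
```

View pics/c1.png

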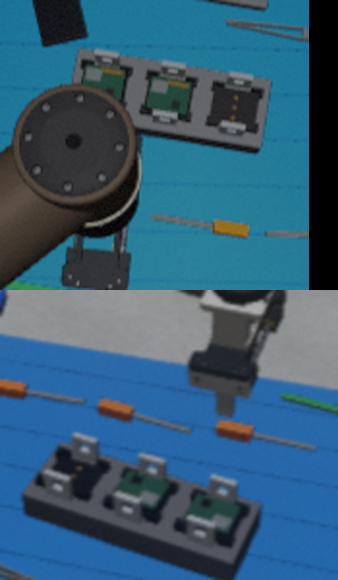

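>>> apply_moves([
  {"dx":-1,"dy":0,"dz":-30,"spin":-0.3,"hand":0},
  {"dx":0,"dy":0,"dz":-25,"spin":0,"hand":0},
  {"dx":0,"dy":0,"dz":-18,"spin":0,"hand":0},
  {"dx":0,"dy":0,"dz":-10,"spin":0,"hand":0},
  {"dx":0,"dy":0,"dz":0,"spin":0,"hand":0},
])

```text
t: 16.1
eef_pos: [0.4328, 0.1124, 0.1796]
ee_rot: [2.56, 1.57, -2.227]
force: [0.8, -0.7, -0.2]
width: 0.0874
```

>>> apply_moves([
  {"dx":0,"dy":0,"dz":0,"spin":0,"hand":1},
  {"dx":0,"dy":0,"dz":0,"spin":0,"hand":1},
  {"dx":0,"dy":0,"dz":0,"spin":0,"hand":1},
  {"dx":0,"dy":0,"dz":0,"spin":0,"hand":1},
  {"dx":0,"dy":0,"dz":0,"spin":0,"hand":1},
], grip_force=40)

```text
t: 16.73
eef_pos: [0.4326, 0.1124, 0.1796]
ee_rot: [-0.873, 1.571, 0.624]
force: [0.4, 0.5, -0.1]
width: 0.0432
```

```bash
python3 look.py c2 180,150,280,250 220,150,310,230
```

```text
scale 2.9 3.625 split 290 t 16.82 tcp [432.6 112.3 179.6] jaw 175.7 tilt [-0.  0.] F [ 0.3  0.3 -0.8] w 35.3 q6 -0.77
```

View pics/c2.png

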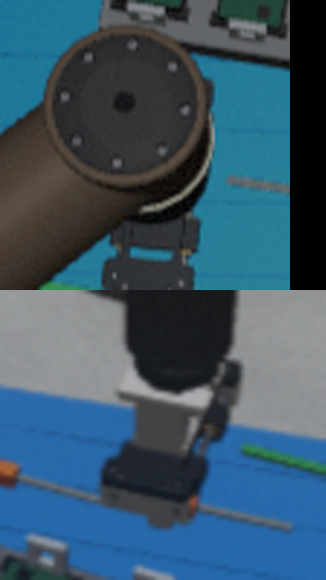

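Fingers are still closing (35 mm). Continue.

>>> apply_moves([
  {"dx":0,"dy":0,"dz":0,"spin":0,"hand":1},
  {"dx":0,"dy":0,"dz":0,"spin":0,"hand":1},
  {"dx":0,"dy":0,"dz":0,"spin":0,"hand":1},
  {"dx":0,"dy":0,"dz":0,"spin":0,"hand":1},
  {"dx":0,"dy":0,"dz":0,"spin":0,"hand":1},
])

```text
t: 17.45
eef_pos: [0.4326, 0.1123, 0.1795]
ee_rot: [0.745, 1.571, 2.241]
force: [0.6, 0.2, 0.3]
width: 0.0172
```

>>> apply_moves([
  {"dx":0,"dy":0,"dz":30,"spin":0,"hand":1},
  {"dx":0,"dy":0,"dz":50,"spin":0,"hand":1},
  {"dx":0,"dy":10,"dz":30,"spin":-9,"hand":1},
  {"dx":0,"dy":10,"dz":0,"spin":-10,"hand":1},
  {"dx":0,"dy":10,"dz":0,"spin":-10,"hand":1},
])

```text
t: 18.08
eef_pos: [0.4324, 0.1425, 0.29]
ee_rot: [-0.041, 1.57, 0.943]
force: [0.1, -0.7, -0.6]
width: 0.0178
```

>>> apply_moves([
  {"dx":5,"dy":5,"dz":0,"spin":-10,"hand":1},
  {"dx":5,"dy":5,"dz":0,"spin":-10,"hand":1},
  {"dx":5,"dy":0,"dz":0,"spin":-10,"hand":1},
  {"dx":5,"dy":0,"dz":0,"spin":-10,"hand":1},
  {"dx":7,"dy":0,"dz":0,"spin":-10,"hand":1},
])

```text
t: 18.7
eef_pos: [0.4594, 0.1522, 0.2893]
ee_rot: [-2.891, 1.57, -2.779]
force: [-0.8, 0.6, 0.2]
width: 0.0176
```

>>> apply_moves([
  {"dx":0,"dy":0,"dz":0,"spin":-10,"hand":1},
  {"dx":0,"dy":0,"dz":0,"spin":-5.2,"hand":1},
  {"dx":0,"dy":0,"dz":-25,"spin":0,"hand":1},
  {"dx":0,"dy":0,"dz":0,"spin":0,"hand":1},
  {"dx":0,"dy":0,"dz":0,"spin":0,"hand":1},
])

```text
t: 19.32
eef_pos: [0.4597, 0.1524, 0.265]
ee_rot: [-1.47, 1.57, -1.617]
force: [-0.2, -0.4, 0.4]
width: 0.0178
```

```bash
python3 look.py c3 180,100,330,240 200,150,310,260
```

```text
scale 2.071 2.636 split 290 t 19.43 tcp [459.8 152.5 265.3] jaw 81.5 tilt [0.0008 0.0005] F [ 0.5  0.3 -0.7] w 17.9 q6 -2.45
```

View pics/c3.png

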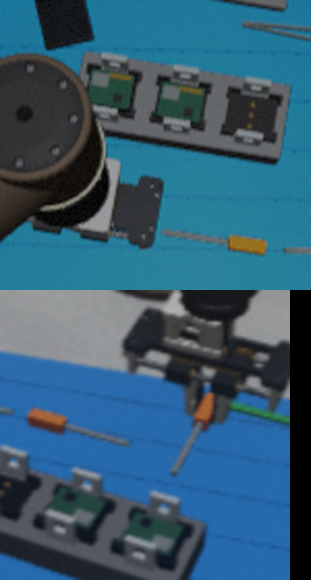

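>>> apply_moves([
  {"dx":0,"dy":0,"dz":-15,"spin":0,"hand":1},
  {"dx":0,"dy":0,"dz":-15.5,"spin":0,"hand":1},
  {"dx":0,"dy":0,"dz":0,"spin":0,"hand":1},
  {"dx":0,"dy":0,"dz":0,"spin":0,"hand":1},
  {"dx":0,"dy":0,"dz":0,"spin":0,"hand":1},
])

```text
t: 20.05
eef_pos: [0.4598, 0.1526, 0.2348]
ee_rot: [0.804, 1.569, 0.656]
force: [0.3, -0.3, -1.0]
width: 0.0177
```

```bash
cat > ins.py <<'E'
import sys
from h import *
tag=sys.argv[1]; bay=int(sys.argv[2])
im=viewer.grab_frame("scene"); im2=viewer.grab_frame("top")
s,R=tool(); p=s['eef_pos']*1000; j=np.arctan2(R[1,1],R[0,1])
a=-.148; d=np.array([np.cos(a),np.sin(a),0])
c={1:[632.4,126.4,42],2:[617.8,32.4,42],3:[604,-62,42]}[bay]; c=np.array(c)
r=p-c; print("tcp",np.round(p,1),"jaw",round(np.degrees(j),2),"s",round(r[:2]@d[:2],1),"lat",round(-r[0]*d[1]+r[1]*d[0],1),"F",np.round(s['force'],1),"w",round(s['width']*1000,1))
near=c+d*-40+[0,0,22]; o=proj("scene",near/1000)
x0,y0=int(o[0]-30),int(o[1]-26)
k=13
crop("scene",x0,y0,x0+60,y0+45,k,f"pics/{tag}.png",im)
f=lambda q:np.round((proj("scene",q/1000)-[x0,y0]+.5)*k-.5)
tip=p+d*115; tip[2]=p[2]-170.5
print("x0,y0",x0,y0,"tip pred",f(tip),"near outer face eyelet ctr",f(near),"near inner",f(near+d*8),"far outer",f(near+d*80))
lugtop=near+[0,0,15]; print("near outer lug top centre",f(lugtop))
o=proj("top",near/1000); X,Y=int(o[0]-30),int(o[1]-22)
crop("top",X,Y,X+60,Y+45,k,f"pics/{tag}t.png",im2)
f=lambda q:np.round((proj("top",q/1000)-[X,Y]+.5)*k-.5)
print("TOP tip",f(tip),"eyelet",f(near))
E
python3 ins.py d1 1
```

```text
tcp [459.7 152.5 234.6] jaw 81.54 s -174.6 lat 0.3 F [-0.7 -0.4 -0.6] w 17.6
x0,y0 232 204 tip pred [434. 297.] near outer face eyelet ctr [403. 354.] near inner [390. 377.] far outer [271. 600.]
near outer lug top centre [405. 308.]
TOP tip [387. 388.] eyelet [406. 299.]
```

View pics/d1.png

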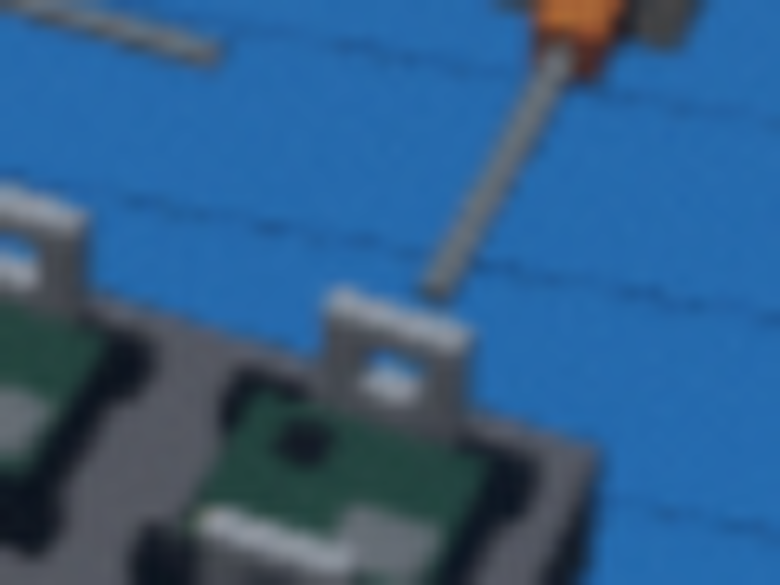

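View pics/d1t.png

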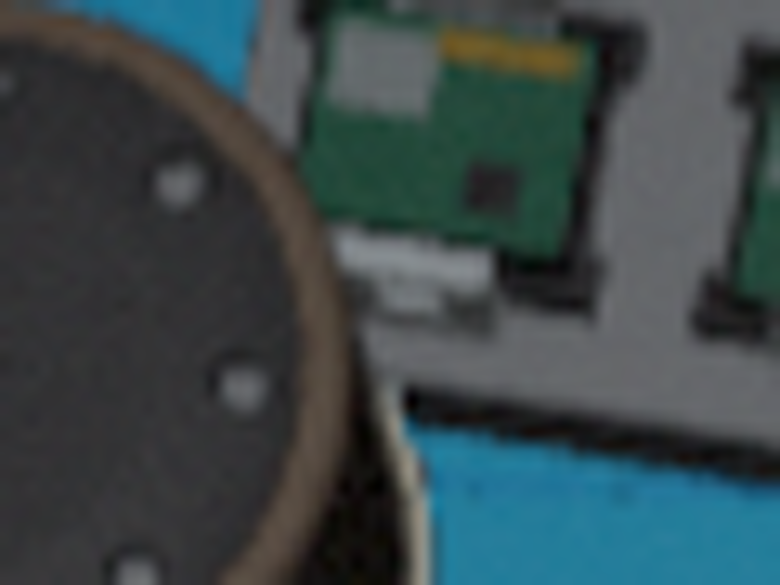

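>>> apply_moves([
  {"dx":9.9,"dy":-1.6,"dz":0,"spin":0,"hand":1},
  {"dx":9.9,"dy":-1.6,"dz":0,"spin":0,"hand":1},
  {"dx":9.9,"dy":-1.5,"dz":0,"spin":0,"hand":1},
  {"dx":9.9,"dy":-1.5,"dz":0,"spin":0,"hand":1},
  {"dx":0,"dy":0,"dz":0,"spin":0,"hand":1},
])

```text
t: 20.78
eef_pos: [0.5, 0.146, 0.2338]
ee_rot: [-1.96, 1.571, -2.109]
force: [-0.3, 0.2, -0.6]
width: 0.0178
```

```bash
python3 ins.py d2 1
```

```text
tcp [499.1 145.9 233.8] jaw 81.5 s -134.7 lat -0.3 F [-0.1 -1.2 -0.9] w 17.4
x0,y0 232 204 tip pred [369. 415.] near outer face eyelet ctr [403. 354.] near inner [390. 377.] far outer [271. 600.]
near outer lug top centre [405. 308.]
TOP tip [426. 208.] eyelet [406. 299.]
```

View pics/d2.png

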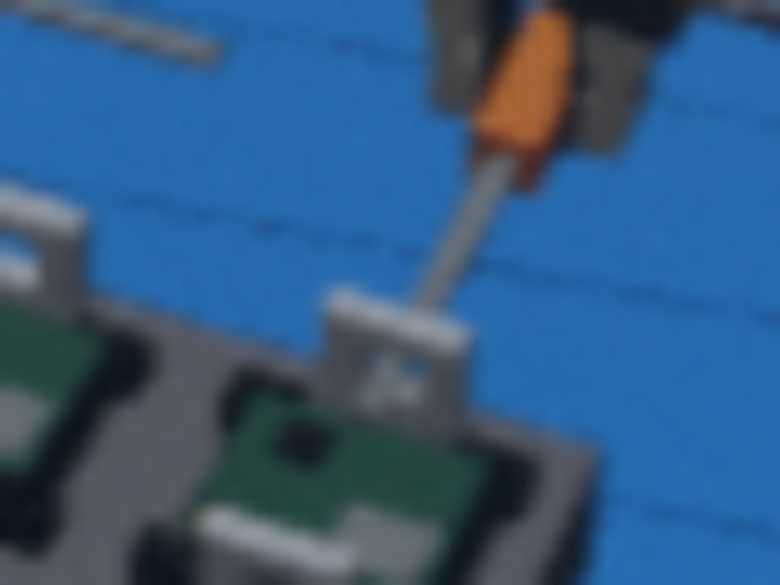

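View pics/d2t.png

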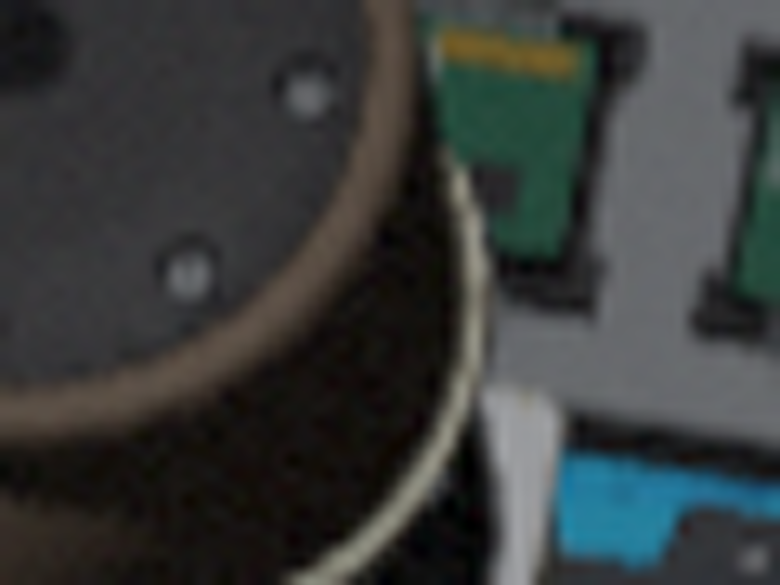

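>>> apply_moves([
  {"dx":7,"dy":-1,"dz":0.5,"spin":0,"hand":1},
  {"dx":7,"dy":-1,"dz":0,"spin":0,"hand":1},
  {"dx":7,"dy":-1,"dz":0,"spin":0,"hand":1},
  {"dx":0,"dy":0,"dz":0,"spin":0,"hand":1},
  {"dx":0,"dy":0,"dz":0,"spin":0,"hand":1},
])

```text
t: 21.5
eef_pos: [0.5201, 0.143, 0.2344]
ee_rot: [-2.653, 1.57, -2.801]
force: [-0.4, 0.3, 0.3]
width: 0.0173
```

```bash
python3 ins.py d3 1
```

```text
tcp [520.  143.1 234.5] jaw 81.53 s -113.7 lat -0.1 F [ 0.3 -0.3 -1.1] w 17.4
x0,y0 232 204 tip pred [336. 478.] near outer face eyelet ctr [403. 354.] near inner [390. 377.] far outer [271. 600.]
near outer lug top centre [405. 308.]
TOP tip [442. 111.] eyelet [406. 299.]
```

View pics/d3.png

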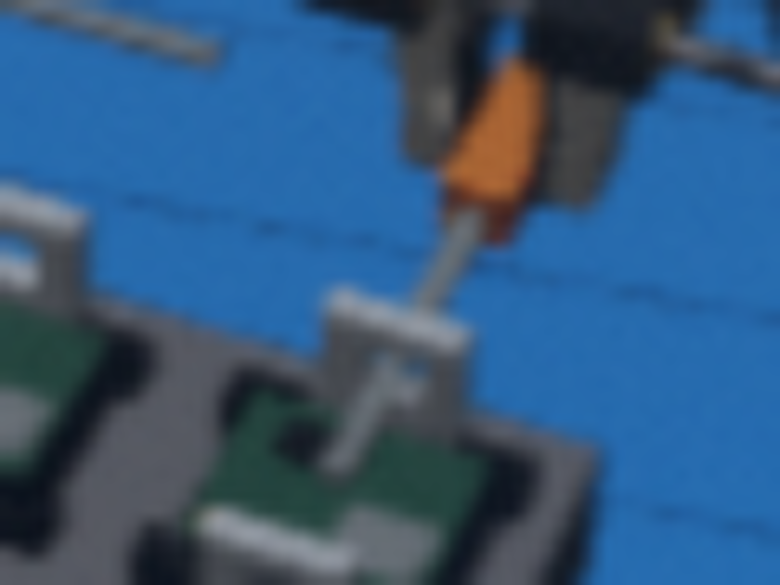

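>>> apply_moves([
  {"dx":9,"dy":-1.3,"dz":0,"spin":0,"hand":1},
  {"dx":9,"dy":-1.3,"dz":0,"spin":0,"hand":1},
  {"dx":9,"dy":-1.4,"dz":0,"spin":0,"hand":1},
  {"dx":6,"dy":-0.9,"dz":0,"spin":0,"hand":1},
  {"dx":0,"dy":0,"dz":0,"spin":0,"hand":1},
])

```text
t: 22.22
eef_pos: [0.5536, 0.1381, 0.2343]
ee_rot: [-2.361, 1.571, -2.509]
force: [0.3, -0.5, -1.4]
width: 0.0177
```

```bash
python3 ins.py d4 1
```

```text
tcp [553.  138.1 234.4] jaw 81.51 s -80.2 lat -0.1 F [-0.6  0.5 -0.8] w 17.9
x0,y0 232 204 tip pred [279. 583.] near outer face eyelet ctr [403. 354.] near inner [390. 377.] far outer [271. 600.]
near outer lug top centre [405. 308.]
TOP tip [472. -39.] eyelet [406. 299.]
```

View pics/d4.png

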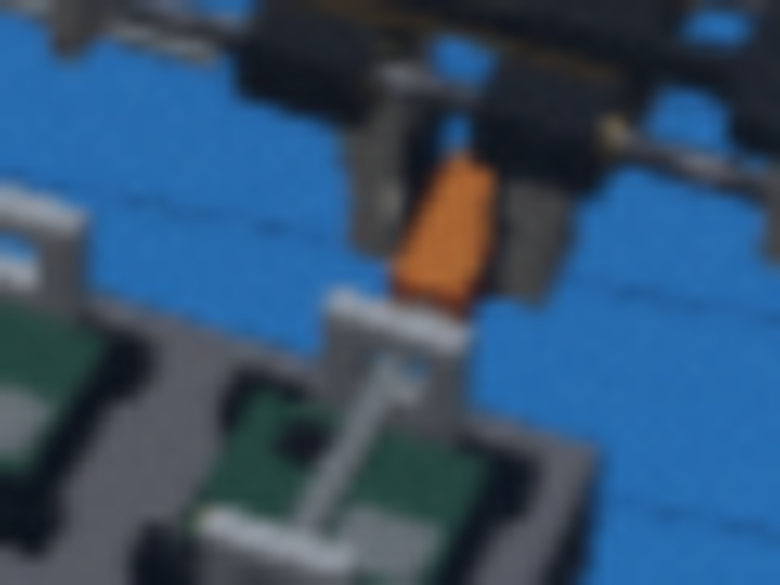

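>>> apply_moves([
  {"dx":5,"dy":-0.7,"dz":0,"spin":0,"hand":1},
  {"dx":5,"dy":-0.8,"dz":0,"spin":0,"hand":1},
  {"dx":3,"dy":-0.5,"dz":0,"spin":0,"hand":1},
  {"dx":1,"dy":0,"dz":0,"spin":0,"hand":1},
  {"dx":0,"dy":0,"dz":0,"spin":0,"hand":1},
])

```text
t: 22.95
eef_pos: [0.5672, 0.1362, 0.2345]
ee_rot: [-2.759, 1.571, -2.907]
force: [-0.2, -0.1, -0.2]
width: 0.0175
```

```bash
python3 ins.py d5 1; python3 look.py d5b 200,100,330,230 190,180,300,270
```

```text
tcp [567.1 136.2 234.5] jaw 81.53 s -66.0 lat 0.1 F [ 0.2  0.5 -1.4] w 17.3
x0,y0 232 204 tip pred [256. 629.] near outer face eyelet ctr [403. 354.] near inner [390. 377.] far outer [271. 600.]
near outer lug top centre [405. 308.]
TOP tip [ 483. -102.] eyelet [406. 299.]
scale 2.231 3.222 split 290 t 23.15 tcp [567.1 136.3 234.6] jaw 81.5 tilt [0. 0.] F [ 0.5  0.3 -0.5] w 17.4 q6 -2.29
```

View pics/d5b.png

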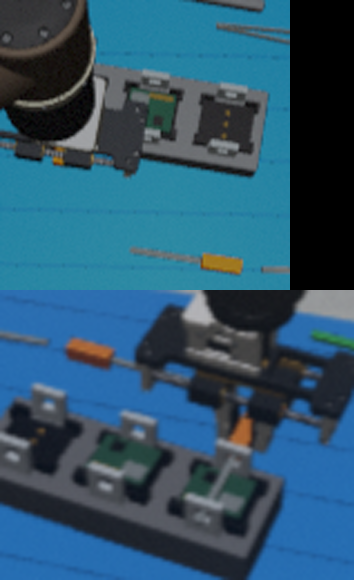

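>>> apply_moves([
  {"dx":1.5,"dy":-0.2,"dz":-1,"spin":0,"hand":1},
  {"dx":0,"dy":0,"dz":-1,"spin":0,"hand":1},
  {"dx":0,"dy":0,"dz":0,"spin":0,"hand":1},
  {"dx":0,"dy":0,"dz":0,"spin":0,"hand":0},
  {"dx":0,"dy":0,"dz":0,"spin":0,"hand":0},
])

```text
t: 23.78
eef_pos: [0.5691, 0.1362, 0.2328]
ee_rot: [0.429, 1.57, 0.282]
force: [-0.3, -0.8, -1.0]
width: 0.0322
```

>>> apply_moves([
  {"dx":0,"dy":0,"dz":0,"spin":0,"hand":0},
  {"dx":0,"dy":0,"dz":15,"spin":0,"hand":0},
  {"dx":0,"dy":0,"dz":40,"spin":0,"hand":0},
  {"dx":-30,"dy":-20,"dz":0,"spin":10,"hand":0},
  {"dx":-40,"dy":-40,"dz":0,"spin":10,"hand":0},
])

```text
t: 24.4
eef_pos: [0.4988, 0.0763, 0.2889]
ee_rot: [0.194, 1.568, 0.403]
force: [-0.4, -0.4, 0.7]
width: 0.0821
```

```bash
python3 look.py d6 200,100,330,230 190,180,300,270
```

```text
scale 2.231 3.222 split 290 t 24.5 tcp [494.9  73.1 288.4] jaw 101.7 tilt [-0.0016  0.0002] F [1.7 0.7 0.3] w 85.8 q6 -1.91
```

View pics/d6.png

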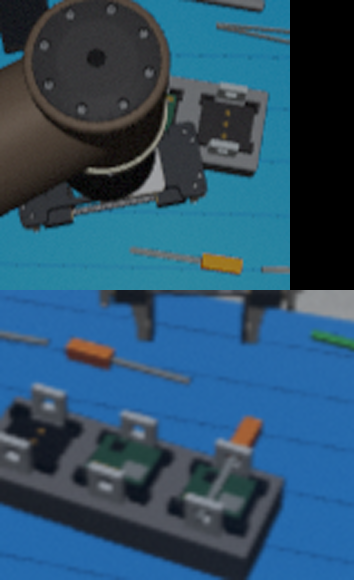

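>>> apply_moves([
  {"dx":-15,"dy":-30,"dz":0,"spin":10,"hand":0},
  {"dx":-15,"dy":-30,"dz":0,"spin":10,"hand":0},
  {"dx":-15,"dy":-30,"dz":0,"spin":10,"hand":0},
  {"dx":-15,"dy":-30,"dz":0,"spin":10,"hand":0},
  {"dx":0,"dy":-14,"dz":0,"spin":10,"hand":0},
])

```text
t: 25.12
eef_pos: [0.4377, -0.0592, 0.2887]
ee_rot: [-0.771, 1.57, 0.308]
force: [0.9, 0.1, -0.1]
width: 0.0878
```

>>> apply_moves([
  {"dx":0,"dy":0,"dz":-20,"spin":10,"hand":0},
  {"dx":0,"dy":0,"dz":-20,"spin":10,"hand":0},
  {"dx":0,"dy":0,"dz":0,"spin":0,"hand":0},
  {"dx":0,"dy":0,"dz":0,"spin":0,"hand":0},
  {"dx":0,"dy":0,"dz":0,"spin":0,"hand":0},
])

```text
t: 25.75
eef_pos: [0.4391, -0.0578, 0.2485]
ee_rot: [-1.184, 1.569, 0.237]
force: [-0.5, 0.5, 0.1]
width: 0.0878
```

```bash
python3 look.py e1 200,100,330,250 170,150,300,270
```

```text
scale 1.933 2.417 split 290 t 25.85 tcp [438.9 -57.8 248.2] jaw 171.5 tilt [0.0012 0.0003] F [ 0.7 -0.   0.7] w 87.6 q6 -0.47
```

View pics/e1.png

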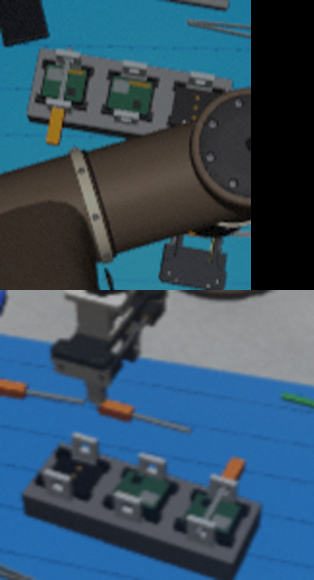

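>>> apply_moves([
  {"dx":-4.7,"dy":-3,"dz":-20,"spin":0.5,"hand":0},
  {"dx":0,"dy":0,"dz":-20,"spin":0,"hand":0},
  {"dx":0,"dy":0,"dz":-18,"spin":0,"hand":0},
  {"dx":0,"dy":0,"dz":-10.5,"spin":0,"hand":0},
  {"dx":0,"dy":0,"dz":0,"spin":0,"hand":0},
])

```text
t: 26.48
eef_pos: [0.4342, -0.0609, 0.179]
ee_rot: [2.359, 1.57, -2.493]
force: [-0.0, 0.7, -0.1]
width: 0.0876
```

>>> apply_moves([
  {"dx":0,"dy":0,"dz":0,"spin":0,"hand":1},
  {"dx":0,"dy":0,"dz":0,"spin":0,"hand":1},
  {"dx":0,"dy":0,"dz":0,"spin":0,"hand":1},
  {"dx":0,"dy":0,"dz":0,"spin":0,"hand":1},
  {"dx":0,"dy":0,"dz":0,"spin":0,"hand":1},
])

```text
t: 27.1
eef_pos: [0.434, -0.0609, 0.1791]
ee_rot: [-1.12, 1.571, 0.312]
force: [-0.7, -0.5, -0.0]
width: 0.0433
```

>>> apply_moves([
  {"dx":0,"dy":0,"dz":0,"spin":0,"hand":1},
  {"dx":0,"dy":0,"dz":0,"spin":0,"hand":1},
  {"dx":0,"dy":0,"dz":0,"spin":0,"hand":1},
  {"dx":0,"dy":0,"dz":0,"spin":0,"hand":1},
  {"dx":0,"dy":0,"dz":0,"spin":0,"hand":1},
])

```text
t: 27.72
eef_pos: [0.434, -0.061, 0.179]
ee_rot: [-1.258, 1.571, 0.173]
force: [0.3, 0.4, -0.3]
width: 0.0176
```

>>> apply_moves([
  {"dx":0,"dy":0,"dz":30,"spin":0,"hand":1},
  {"dx":0,"dy":0,"dz":50,"spin":0,"hand":1},
  {"dx":0,"dy":10,"dz":25,"spin":-9,"hand":1},
  {"dx":0,"dy":15,"dz":0,"spin":-10,"hand":1},
  {"dx":0,"dy":15,"dz":0,"spin":-10,"hand":1},
])

```text
t: 28.35
eef_pos: [0.4337, -0.0207, 0.2845]
ee_rot: [-0.343, 1.57, 0.576]
force: [0.2, -0.3, -1.1]
width: 0.0174
```

>>> apply_moves([
  {"dx":0,"dy":15,"dz":0,"spin":-10,"hand":1},
  {"dx":0,"dy":15,"dz":0,"spin":-10,"hand":1},
  {"dx":0,"dy":15,"dz":0,"spin":-10,"hand":1},
  {"dx":5,"dy":15,"dz":0,"spin":-10,"hand":1},
  {"dx":6,"dy":19,"dz":0,"spin":-10,"hand":1},
])

```text
t: 28.98
eef_pos: [0.4448, 0.0584, 0.2839]
ee_rot: [-3.113, 1.57, -3.066]
force: [0.0, -0.2, -1.0]
width: 0.0178
```

>>> apply_moves([
  {"dx":0,"dy":0,"dz":0,"spin":-10,"hand":1},
  {"dx":0,"dy":0,"dz":-20,"spin":-1.5,"hand":1},
  {"dx":0,"dy":0,"dz":-15,"spin":0,"hand":1},
  {"dx":0,"dy":0,"dz":0,"spin":0,"hand":1},
  {"dx":0,"dy":0,"dz":0,"spin":0,"hand":1},
])

```text
t: 29.6
eef_pos: [0.4451, 0.0581, 0.2494]
ee_rot: [-0.013, 1.571, -0.161]
force: [0.0, 0.8, -1.2]
width: 0.0176
```

```bash
python3 ins.py f1 2
```

```text
tcp [445.2  58.1 249.7] jaw 81.53 s -174.5 lat 0.0 F [0.1 0.4 0.1] w 17.7
x0,y0 203 195 tip pred [434. 254.] near outer face eyelet ctr [401. 354.] near inner [387. 376.] far outer [254. 588.]
near outer lug top centre [400. 308.]
TOP tip [386. 370.] eyelet [401. 298.]
```

View pics/f1.png

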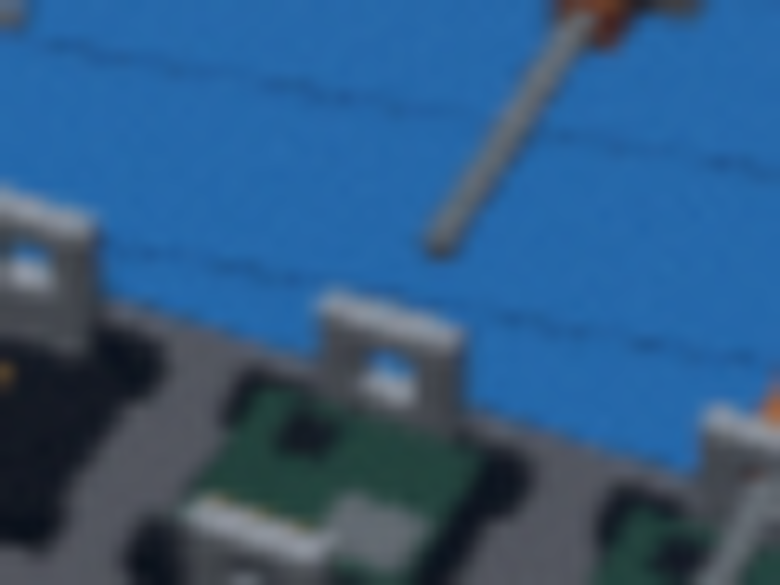

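>>> apply_moves([
  {"dx":0,"dy":0,"dz":-15.5,"spin":0,"hand":1},
  {"dx":0,"dy":0,"dz":0,"spin":0,"hand":1},
  {"dx":9.9,"dy":-1.5,"dz":0,"spin":0,"hand":1},
  {"dx":9.9,"dy":-1.5,"dz":0,"spin":0,"hand":1},
  {"dx":9.9,"dy":-1.5,"dz":0,"spin":0,"hand":1},
])

```text
t: 30.32
eef_pos: [0.4757, 0.0535, 0.2339]
ee_rot: [0.536, 1.57, 0.388]
force: [0.1, -0.5, -0.0]
width: 0.0174
```

>>> apply_moves([
  {"dx":9.9,"dy":-1.5,"dz":0,"spin":0,"hand":1},
  {"dx":9.9,"dy":-1.5,"dz":0,"spin":0,"hand":1},
  {"dx":9.9,"dy":-1.4,"dz":0,"spin":0,"hand":1},
  {"dx":0,"dy":0,"dz":0,"spin":0,"hand":1},
  {"dx":0,"dy":0,"dz":0,"spin":0,"hand":1},
])

```text
t: 30.95
eef_pos: [0.5041, 0.049, 0.2334]
ee_rot: [-2.784, 1.57, -2.932]
force: [-0.4, -0.9, -0.8]
width: 0.0178
```

```bash
python3 ins.py f2 2
```

```text
tcp [504.   49.1 233.5] jaw 81.53 s -115.0 lat -0.2 F [ 0.3 -0.1 -0.4] w 17.5
x0,y0 203 195 tip pred [329. 471.] near outer face eyelet ctr [401. 354.] near inner [387. 376.] far outer [254. 588.]
near outer lug top centre [400. 308.]
TOP tip [434. 117.] eyelet [401. 298.]
```

View pics/f2.png

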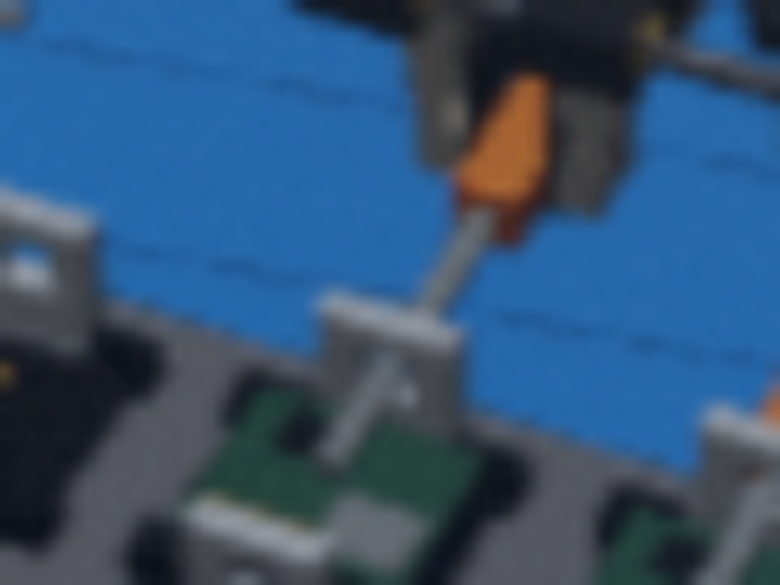

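>>> apply_moves([
  {"dx":9,"dy":-0.7,"dz":0.3,"spin":0,"hand":1},
  {"dx":9,"dy":-1.1,"dz":0,"spin":0,"hand":1},
  {"dx":9,"dy":-1.4,"dz":0,"spin":0,"hand":1},
  {"dx":6,"dy":-0.9,"dz":0,"spin":0,"hand":1},
  {"dx":0,"dy":0,"dz":0,"spin":0,"hand":1},
])

```text
t: 31.68
eef_pos: [0.5378, 0.0449, 0.2336]
ee_rot: [-2.493, 1.571, -2.641]
force: [-0.2, 0.0, -1.9]
width: 0.0174
```

>>> apply_moves([
  {"dx":5,"dy":-0.7,"dz":0,"spin":0,"hand":1},
  {"dx":5,"dy":-0.8,"dz":0,"spin":0,"hand":1},
  {"dx":4,"dy":-0.6,"dz":0,"spin":0,"hand":1},
  {"dx":0,"dy":0,"dz":0,"spin":0,"hand":1},
  {"dx":0,"dy":0,"dz":0,"spin":0,"hand":1},
])

```text
t: 32.3
eef_pos: [0.5513, 0.0429, 0.2338]
ee_rot: [-2.841, 1.571, -2.989]
force: [-0.3, -0.1, -1.4]
width: 0.0178
```

```bash
python3 ins.py f3 2
```

```text
tcp [551.2  43.  233.8] jaw 81.53 s -67.4 lat 0.6 F [-0.1  0.4 -0.9] w 17.5
x0,y0 203 195 tip pred [242. 614.] near outer face eyelet ctr [401. 354.] near inner [387. 376.] far outer [254. 588.]
near outer lug top centre [400. 308.]
TOP tip [468. -98.] eyelet [401. 298.]
```

View pics/f3.png

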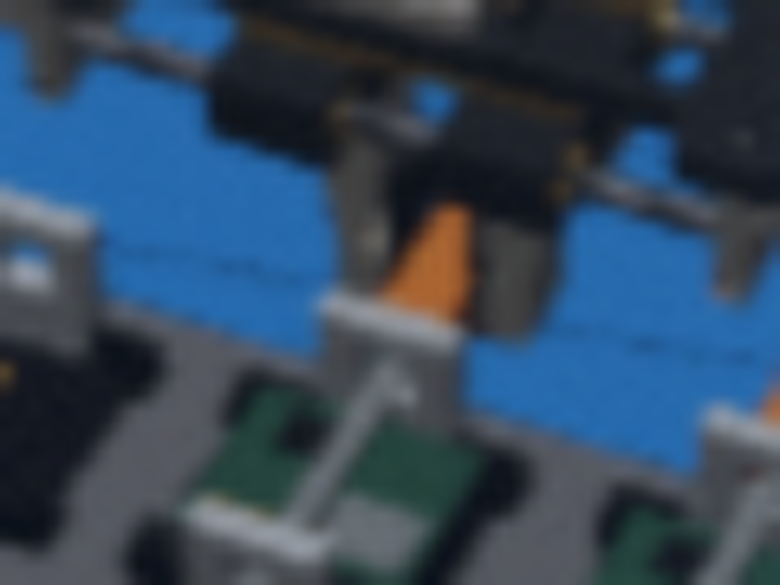

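>>> apply_moves([
  {"dx":2,"dy":-0.3,"dz":0,"spin":0,"hand":1},
  {"dx":1.5,"dy":-0.2,"dz":-1,"spin":0,"hand":1},
  {"dx":0,"dy":0,"dz":0,"spin":0,"hand":1},
  {"dx":0,"dy":0,"dz":0,"spin":0,"hand":0},
  {"dx":0,"dy":0,"dz":0,"spin":0,"hand":0},
])

```text
t: 33.02
eef_pos: [0.5553, 0.0425, 0.2331]
ee_rot: [0.327, 1.57, 0.18]
force: [0.1, -0.4, -0.4]
width: 0.0321
```

>>> apply_moves([
  {"dx":0,"dy":0,"dz":0,"spin":0,"hand":0},
  {"dx":0,"dy":0,"dz":15,"spin":0,"hand":0},
  {"dx":0,"dy":0,"dz":45,"spin":0,"hand":0},
  {"dx":-20,"dy":-40,"dz":20,"spin":0,"hand":0},
  {"dx":-20,"dy":-50,"dz":0,"spin":0,"hand":0},
])

```text
t: 33.65
eef_pos: [0.5152, -0.0478, 0.3159]
ee_rot: [0.312, 1.566, 0.167]
force: [0.1, -1.7, -0.3]
width: 0.082
```

```bash
python3 look.py g1 200,100,330,210 180,190,290,270
```

```text
scale 2.636 3.625 split 290 t 33.75 tcp [512.8 -50.5 314.4] jaw 81.4 tilt [0.001  0.0004] F [ 1.2  0.4 -0.8] w 86.2 q6 -2.0
```

View pics/g1.png

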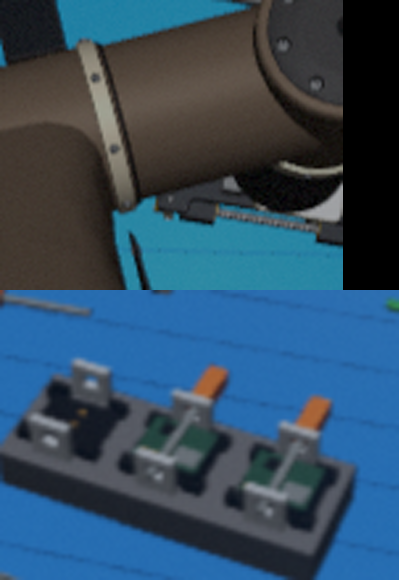

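>>> apply_moves([
  {"dx":-15,"dy":-50,"dz":0,"spin":10.5,"hand":0},
  {"dx":-15,"dy":-50,"dz":0,"spin":10.5,"hand":0},
  {"dx":-15,"dy":-50,"dz":0,"spin":10.5,"hand":0},
  {"dx":-15,"dy":-50,"dz":0,"spin":10.5,"hand":0},
  {"dx":0,"dy":0,"dz":0,"spin":10.5,"hand":0},
])

```text
t: 34.38
eef_pos: [0.4564, -0.2431, 0.3137]
ee_rot: [-1.352, 1.57, -0.607]
force: [-0.4, -0.1, 0.2]
width: 0.0877
```

>>> apply_moves([
  {"dx":0,"dy":0,"dz":0,"spin":10.5,"hand":0},
  {"dx":0,"dy":0,"dz":0,"spin":10.5,"hand":0},
  {"dx":0,"dy":0,"dz":0,"spin":10.5,"hand":0},
  {"dx":0,"dy":0,"dz":0,"spin":10.5,"hand":0},
  {"dx":0,"dy":0,"dz":0,"spin":10.5,"hand":0},
])

```text
t: 35.0
eef_pos: [0.4576, -0.2406, 0.3139]
ee_rot: [-1.934, 1.57, -0.268]
force: [0.0, -0.3, 0.3]
width: 0.0879
```

```bash
python3 look.py g2 370,180,450,260 100,150,170,210; python3 - <<'E'
from h import *
s=cv2.imread("pics/scene0.png"); cv2.imwrite("pics/dls.png",cv2.resize(s[160:200,112:168],None,fx=14,fy=14,interpolation=cv2.INTER_CUBIC))
E
```

```text
scale 3.625 4.833 split 290 t 35.1 tcp [ 457.6 -240.6  313.8] jaw -174.8 tilt [ 0.0011 -0.0003] F [-0.2 -0.2  0.5] w 87.8 q6 0.19
```

View pics/dls.png

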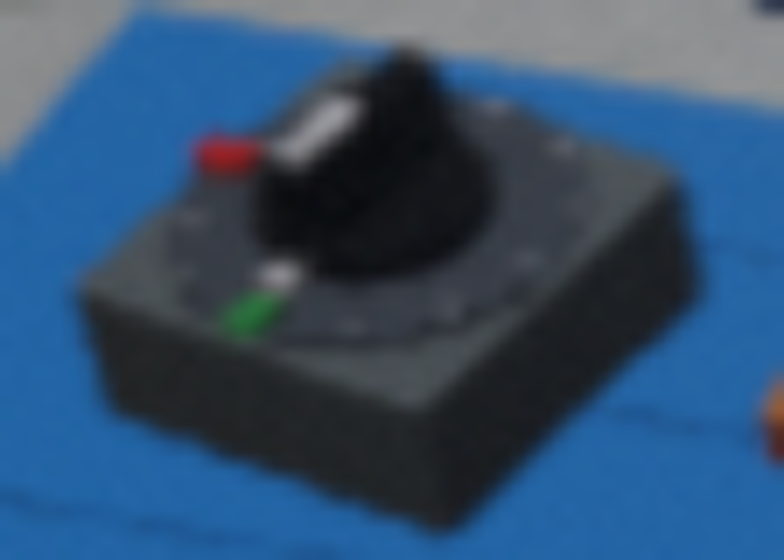

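View pics/g2.png

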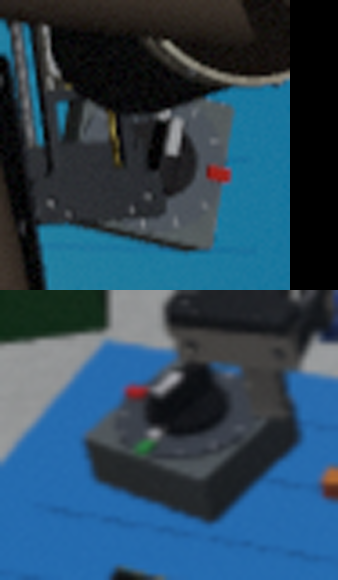

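```bash
python3 - <<'E'
from h import *
T=lambda u,v:(375+u/8-.44,190+v/8-.44); S=lambda u,v:(112+u/14-.46,160+v/14-.46)
for n,a,b in (("stripe front",(350,182),(290,150)),("stripe back",(340,262),(345,105)),("pointer tip low",(323,155),(270,278)),("green",(322,131),(248,315)),("red in",(417,300),(258,152)),("corner front-left(+x,-y)",(475,155),(80,290)),("corner +x+y",(160,82),(425,408)),("corner -x+y",(103,402),(683,178))):
    p,e=tri(T(*a),S(*b)); print(n,np.round(p*1000,1),"gap",round(e*1000,1))
c=[pt("scene",*S(u,v),.046)*1000 for u,v in ((80,290),(425,408),(683,178))]; print(np.round(c,1),(c[0]+c[2])/2)
# scene disc centre: base ellipse approx
E
```

```text
stripe front [ 445.9 -360.7   85.7] gap 0.4
stripe back [ 420.7 -358.6   81.3] gap 1.0
pointer tip low [ 459.6 -365.1   54.8] gap 0.5
green [ 468.6 -367.4   49.6] gap 0.8
red in [ 411.9 -393.7   53.4] gap 0.6
corner front-left(+x,-y) [ 462.3 -419.8   42.4] gap 2.1
corner +x+y [ 484.6 -314.4   44.2] gap 1.7
corner -x+y [ 377.3 -294.    38.5] gap 0.3
[[ 466.3 -415.6   46. ]
 [ 486.5 -312.2   46. ]
 [ 386.  -289.1   46. ]] [ 426.12792025 -352.36909075   46.        ]
```

>>> apply_moves([
  {"dx":-8,"dy":-25,"dz":0,"spin":10.5,"hand":0},
  {"dx":-8,"dy":-25,"dz":0,"spin":10.5,"hand":0},
  {"dx":-8,"dy":-25,"dz":0,"spin":10.5,"hand":0},
  {"dx":-8,"dy":-25,"dz":0,"spin":10.5,"hand":0},
  {"dx":-4.5,"dy":-16,"dz":0,"spin":10.5,"hand":0},
])

```text
t: 35.72
eef_pos: [0.4206, -0.3576, 0.3134]
ee_rot: [3.022, 1.57, -0.685]
force: [-0.3, -0.5, -0.0]
width: 0.0875
```

>>> apply_moves([
  {"dx":0,"dy":0,"dz":0,"spin":10.5,"hand":0},
  {"dx":0,"dy":0,"dz":0,"spin":9,"hand":0},
  {"dx":0,"dy":0,"dz":-25,"spin":0,"hand":0.4},
  {"dx":0,"dy":0,"dz":0,"spin":0,"hand":0.4},
  {"dx":0,"dy":0,"dz":0,"spin":0,"hand":0.4},
], grip_force=12)

```text
t: 36.35
eef_pos: [0.4212, -0.3568, 0.2887]
ee_rot: [2.46, 1.57, -0.909]
force: [-0.2, -0.3, -0.3]
width: 0.0631
```

```bash
python3 look.py g3 370,180,450,260 100,140,180,210
```

```text
scale 3.625 4.143 split 290 t 36.45 tcp [ 421.2 -356.8  288.8] jaw -103.0 tilt [ 0.0011 -0.0007] F [-0.  -0.2  0.2] w 56.2 q6 1.69
```

View pics/g3.png

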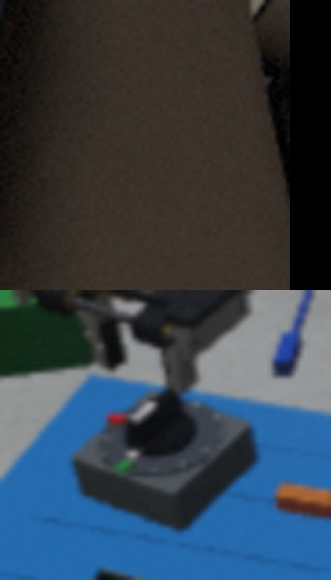

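>>> apply_moves([
  {"dx":0,"dy":0,"dz":-20,"spin":0.5,"hand":0.5},
  {"dx":0,"dy":0,"dz":-15,"spin":0,"hand":0.5},
  {"dx":0,"dy":0,"dz":-8,"spin":0,"hand":0.5},
  {"dx":0,"dy":0,"dz":-4,"spin":0,"hand":0.5},
  {"dx":0,"dy":0,"dz":0,"spin":0,"hand":0.5},
])

```text
t: 37.08
eef_pos: [0.4209, -0.3567, 0.2408]
ee_rot: [0.186, 1.571, 3.111]
force: [-0.6, -0.2, -0.9]
width: 0.0439
```

>>> apply_moves([
  {"dx":0,"dy":0,"dz":0,"spin":0,"hand":1},
  {"dx":0,"dy":0,"dz":0,"spin":0,"hand":1},
  {"dx":0,"dy":0,"dz":0,"spin":0,"hand":1},
  {"dx":0,"dy":0,"dz":0,"spin":0,"hand":1},
  {"dx":0,"dy":0,"dz":0,"spin":0,"hand":1},
])

```text
t: 37.7
eef_pos: [0.4209, -0.3565, 0.241]
ee_rot: [-2.434, 1.57, 0.49]
force: [-0.6, 3.1, 2.5]
width: 0.014
```

```bash
python3 look.py g4 370,180,450,260 100,140,180,210
```

```text
scale 3.625 4.143 split 290 t 37.8 tcp [ 420.9 -356.5  241. ] jaw -102.4 tilt [0.0002 0.0002] F [1.  4.  3.6] w 13.8 q6 1.7
```

View pics/g4.png

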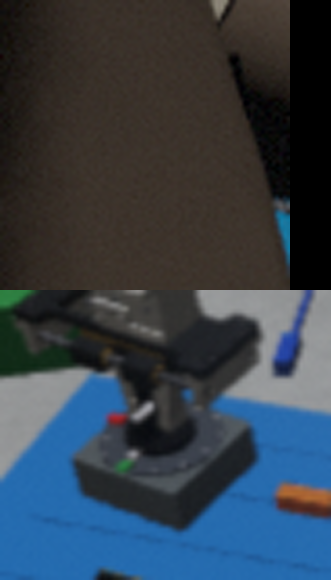

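>>> apply_moves([
  {"dx":0,"dy":0,"dz":0,"spin":-9,"hand":1},
  {"dx":0,"dy":0,"dz":0,"spin":-10,"hand":1},
  {"dx":0,"dy":0,"dz":0,"spin":-10,"hand":1},
  {"dx":0,"dy":0,"dz":0,"spin":-10,"hand":1},
  {"dx":0,"dy":0,"dz":0,"spin":-10,"hand":1},
])

```text
t: 38.42
eef_pos: [0.4213, -0.3558, 0.241]
ee_rot: [-1.37, 1.569, 0.694]
force: [2.7, 10.3, 5.5]
width: 0.0139
```

>>> apply_moves([
  {"dx":0,"dy":0,"dz":0,"spin":-10,"hand":1},
  {"dx":0,"dy":0,"dz":0,"spin":-10,"hand":1},
  {"dx":0,"dy":0,"dz":0,"spin":-10,"hand":1},
  {"dx":0,"dy":0,"dz":0,"spin":-9,"hand":1},
  {"dx":0,"dy":0,"dz":0,"spin":0,"hand":1},
])

```text
t: 39.05
eef_pos: [0.422, -0.3557, 0.241]
ee_rot: [-1.089, 1.568, 0.298]
force: [5.2, 11.3, 3.0]
width: 0.0141
```

```bash
python3 look.py g5 370,180,450,260 100,140,180,210
```

```text
scale 3.625 4.143 split 290 t 39.15 tcp [ 422.  -355.7  241. ] jaw 169.6 tilt [0.0026 0.0008] F [ 4.5 11.1  2.4] w 14.0 q6 0.17
```

View pics/g5.png

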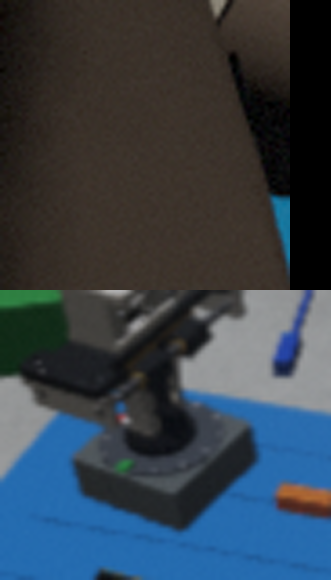

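>>> apply_moves([
  {"dx":0,"dy":0,"dz":0,"spin":-1.5,"hand":1},
  {"dx":0,"dy":0,"dz":0,"spin":0,"hand":1},
  {"dx":0,"dy":0,"dz":0,"spin":0,"hand":0.5},
  {"dx":0,"dy":0,"dz":0,"spin":0,"hand":0.5},
  {"dx":0,"dy":0,"dz":0,"spin":0,"hand":0.5},
])

```text
t: 39.78
eef_pos: [0.4206, -0.3569, 0.2407]
ee_rot: [1.864, 1.57, -3.057]
force: [-0.7, 0.5, 1.0]
width: 0.0382
```

>>> apply_moves([
  {"dx":0,"dy":0,"dz":20,"spin":0,"hand":0.5},
  {"dx":0,"dy":0,"dz":40,"spin":0,"hand":0.5},
  {"dx":30,"dy":30,"dz":40,"spin":0,"hand":0.5},
  {"dx":40,"dy":30,"dz":0,"spin":0,"hand":0.5},
  {"dx":40,"dy":20,"dz":0,"spin":0,"hand":0.5},
])

```text
t: 40.4
eef_pos: [0.5316, -0.2758, 0.3419]
ee_rot: [-1.534, 1.569, -0.171]
force: [-0.5, -0.8, -0.2]
width: 0.0437
```

```bash
python3 look.py g6 375,190,445,255 100,150,180,210; python3 - <<'E'
from h import *
s=cv2.imread("pics/scene0.png"); cv2.imwrite("pics/pds.png",cv2.resize(s[200:262,95:155],None,fx=9,fy=9,interpolation=cv2.INTER_CUBIC))
E
```

```text
scale 4.462 4.833 split 290 t 40.5 tcp [ 533.9 -275.1  340.7] jaw 168.2 tilt [ 0.0011 -0.0005] F [-0.8 -0.9 -0.7] w 43.8 q6 -0.06
```

View pics/g6.png

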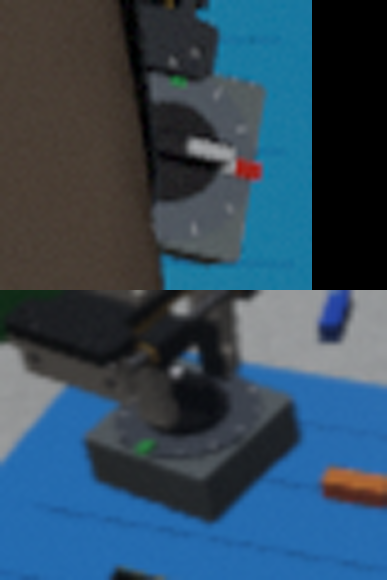

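View pics/pds.png

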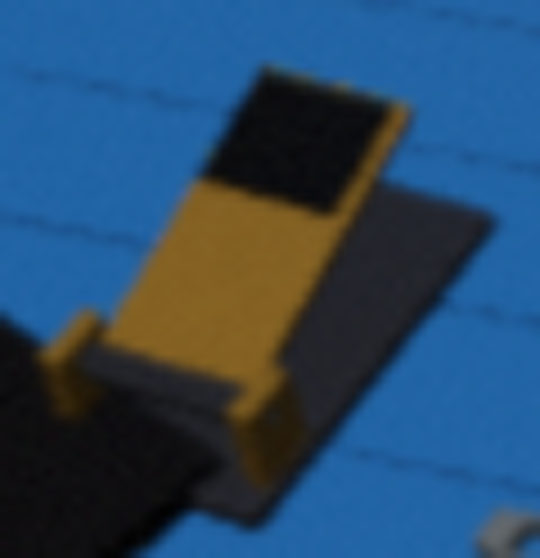

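```bash
python3 - <<'E'
from h import *
T=lambda u,v:(350+u/7-.43,100+v/7-.43); S=lambda u,v:(95+u/9-.44,200+v/9-.44)
P=[]
for a,b in (((172,255),(330,212)),((305,262),(207,180)),((303,357),(262,72)),((172,345),(392,105))):
    p,e=tri(T(*a),S(*b)); print(np.round(p*1000,1),round(e*1000,1)); P.append(p*1000)
print(np.mean(P,0)); P=np.array(P)
x=(P[0]+P[1]-P[2]-P[3])/2; y=(P[0]+P[3]-P[1]-P[2])/2; print(x,np.linalg.norm(x),y,np.linalg.norm(y))
c=cv2.imread("pics/g6_t.png")[:,:,::-1]; crop("top",400,205,440,240,16,"pics/g6z.png",c)
E
```

```text
[ 658.3 -261.1   60.6] 0.3
[ 655.5 -310.4   61.5] 4.1
[ 613.8 -306.3   74.2] 0.9
[ 617.4 -255.9   73.9] 0.2
[ 636.26257492 -283.41303402   67.55422992]
[ 41.25361031  -4.6443709  -13.02570247] 43.50976292374989 [ 3.24123987 49.85162876 -0.61114263] 49.96062470700814
```

View pics/g6z.png

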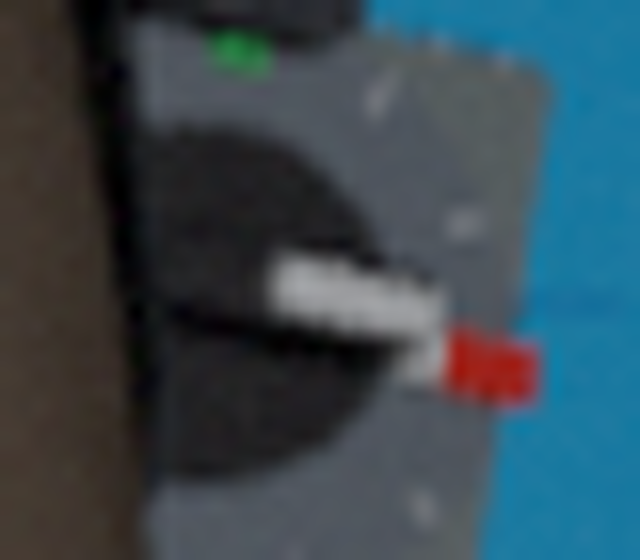

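>>> apply_moves([
  {"dx":34,"dy":-3,"dz":0,"spin":0,"hand":1},
  {"dx":34,"dy":-3,"dz":-20,"spin":0,"hand":1},
  {"dx":34,"dy":-2,"dz":-40,"spin":0,"hand":1},
  {"dx":0,"dy":0,"dz":-20,"spin":0,"hand":1},
  {"dx":0,"dy":0,"dz":0,"spin":0,"hand":1},
])

```text
t: 41.12
eef_pos: [0.632, -0.2848, 0.2582]
ee_rot: [1.588, 1.566, 2.95]
force: [-1.4, 0.3, 0.1]
width: 0.002
```

```bash
python3 look.py h1 200,100,450,260 90,140,290,280
```

```text
scale 1.812 2.071 split 290 t 41.23 tcp [ 632.7 -285.1  261.5] jaw 168.1 tilt [ 0.0001 -0.0004] F [ 0.7 -0.4  0.6] w 0.7 q6 -0.07
```

View pics/h1.png

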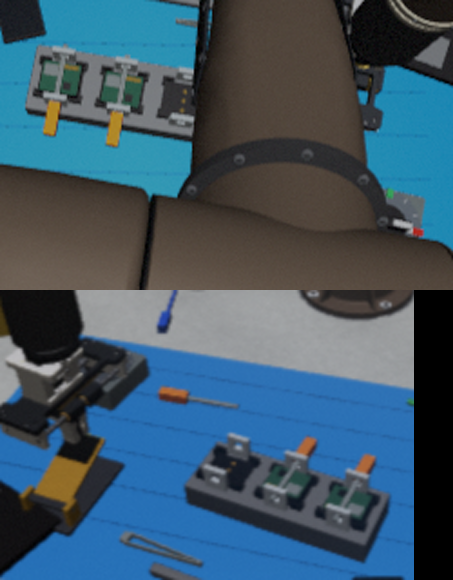

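```bash
python3 - <<'E'
from h import *
t=cv2.imread("pics/h1_t.png")[:,:,::-1]; s=cv2.imread("pics/h1_s.png")[:,:,::-1]
a=cv2.resize(t[115:185,208:308,::-1],None,fx=4.2,fy=4.2,interpolation=cv2.INTER_CUBIC)
b=cv2.resize(s[205:275,180:280,::-1],None,fx=4.2,fy=4.2,interpolation=cv2.INTER_CUBIC)
cv2.imwrite("pics/h1z.png",np.vstack([a,b]))
E
```

```text
(no output)
```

View pics/h1z.png

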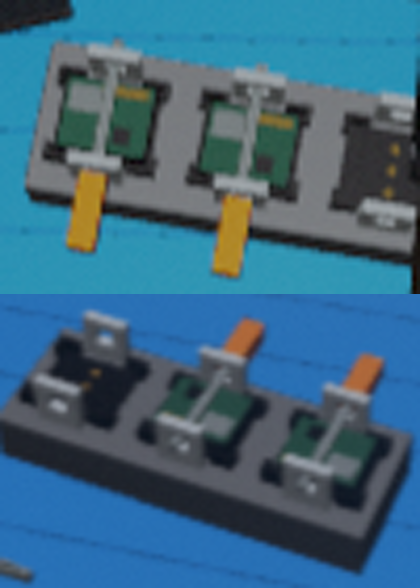

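>>> apply_moves([
  {"dx":3,"dy":1.5,"dz":-10,"spin":0,"hand":1},
  {"dx":0,"dy":0,"dz":-10,"spin":0,"hand":1},
  {"dx":0,"dy":0,"dz":-8,"spin":0,"hand":1},
  {"dx":0,"dy":0,"dz":-8,"spin":0,"hand":1},
  {"dx":0,"dy":0,"dz":0,"spin":0,"hand":1},
])

```text
t: 41.85
eef_pos: [0.6348, -0.2832, 0.2244]
ee_rot: [1.691, 1.568, 3.053]
force: [-4.8, 1.8, 8.4]
width: 0.0007
```

>>> apply_moves([
  {"dx":0,"dy":0,"dz":-3,"spin":0,"hand":1},
  {"dx":0,"dy":0,"dz":-3,"spin":0,"hand":1},
  {"dx":0,"dy":0,"dz":0,"spin":0,"hand":1},
  {"dx":0,"dy":0,"dz":0,"spin":0,"hand":1},
  {"dx":0,"dy":0,"dz":0,"spin":0,"hand":1},
])

```text
t: 42.48
eef_pos: [0.6346, -0.2831, 0.2202]
ee_rot: [1.796, 1.569, -3.124]
force: [-8.8, 3.3, 16.5]
width: 0.0007
```

>>> apply_moves([
  {"dx":0,"dy":0,"dz":-2,"spin":0,"hand":1},
  {"dx":0,"dy":0,"dz":-2,"spin":0,"hand":1},
  {"dx":0,"dy":0,"dz":0,"spin":0,"hand":1},
  {"dx":0,"dy":0,"dz":0,"spin":0,"hand":1},
  {"dx":0,"dy":0,"dz":0,"spin":0,"hand":1},
])

```text
t: 43.1
eef_pos: [0.6344, -0.2831, 0.2194]
ee_rot: [2.358, 1.569, -2.561]
force: [-16.2, 7.8, 34.9]
width: 0.0005
```

```bash
python3 look.py h2 350,100,450,240 90,180,170,270
```

```text
scale 2.071 3.222 split 290 t 43.2 tcp [ 634.4 -283.1  219.4] jaw 168.1 tilt [-0.0013 -0.0009] F [-16.3   7.5  36. ] w 0.1 q6 -0.07
```

View pics/h2.png

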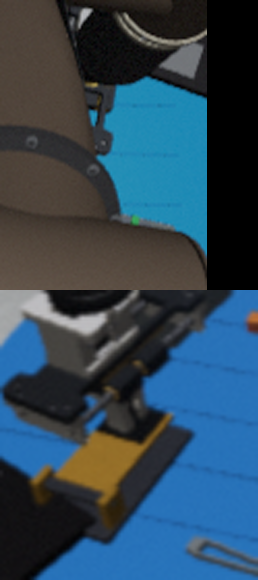

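>>> apply_moves([
  {"dx":0,"dy":0,"dz":0,"spin":0,"hand":1},
  {"dx":0,"dy":0,"dz":0,"spin":0,"hand":1},
  {"dx":0,"dy":0,"dz":0,"spin":0,"hand":1},
  {"dx":0,"dy":0,"dz":0,"spin":0,"hand":1},
  {"dx":0,"dy":0,"dz":0,"spin":0,"hand":1},
])

```text
t: 43.82
eef_pos: [0.6344, -0.2831, 0.2194]
ee_rot: [2.373, 1.569, -2.547]
force: [-16.2, 7.4, 35.7]
width: 0.0003
```

>>> apply_moves([
  {"dx":0,"dy":0,"dz":0,"spin":0,"hand":1},
  {"dx":0,"dy":0,"dz":0,"spin":0,"hand":1},
  {"dx":0,"dy":0,"dz":0,"spin":0,"hand":1},
  {"dx":0,"dy":0,"dz":0,"spin":0,"hand":1},
  {"dx":0,"dy":0,"dz":0,"spin":0,"hand":1},
])

```text
t: 44.45
eef_pos: [0.6344, -0.2831, 0.2194]
ee_rot: [2.372, 1.569, -2.548]
force: [-15.9, 8.7, 35.0]
width: 0.0004
```

>>> apply_moves([
  {"dx":0,"dy":0,"dz":10,"spin":0,"hand":1},
  {"dx":0,"dy":0,"dz":10,"spin":0,"hand":1},
  {"dx":0,"dy":0,"dz":15,"spin":0,"hand":1},
  {"dx":0,"dy":0,"dz":30,"spin":0,"hand":1},
  {"dx":-30,"dy":0,"dz":30,"spin":0,"hand":1},
])

```text
t: 45.08
eef_pos: [0.6063, -0.2829, 0.3096]
ee_rot: [1.607, 1.569, 2.97]
force: [-0.5, 0.9, 0.1]
width: 0.0005
```

```bash
python3 look.py h3 200,100,450,260 90,140,290,280
```

```text
scale 1.812 2.071 split 290 t 45.17 tcp [ 604.6 -283.4  313.5] jaw 168.0 tilt [ 0.0036 -0.0008] F [0.4 0.3 1. ] w 0.3 q6 -0.06
```

View pics/h3.png

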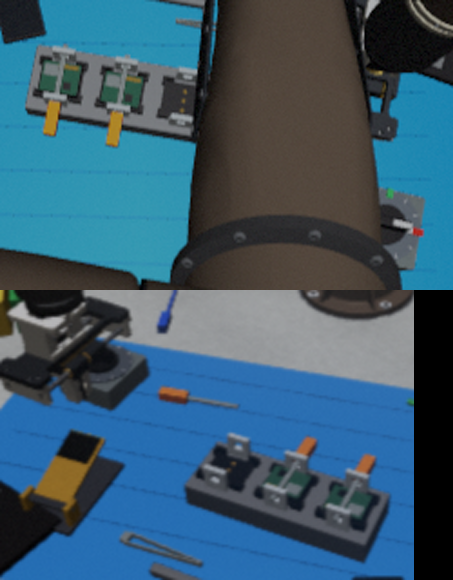

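```bash
python3 - <<'E'
from h import *
t=cv2.imread("pics/h3_t.png")[:,:,::-1]; crop("top",395,200,440,250,12,"pics/h3z.png",t)
ax=np.array([420.8,-356.3,54]); 
for n,z in(("axis",54),): print((proj("top",ax/1000)-[395,200]+.5)*12-.5)
E
```

```text
[213.34944272 286.22359476]
```

View pics/h3z.png

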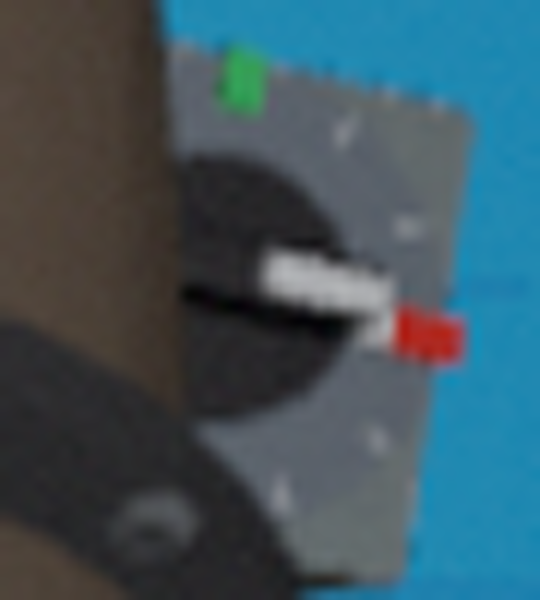

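>>> apply_moves([
  {"dx":-40,"dy":-16,"dz":0,"spin":0,"hand":0.5},
  {"dx":-40,"dy":-16,"dz":0,"spin":0,"hand":0.5},
  {"dx":-40,"dy":-16,"dz":0,"spin":0,"hand":0.5},
  {"dx":-40,"dy":-16,"dz":0,"spin":0,"hand":0.5},
  {"dx":-24,"dy":-9,"dz":-20,"spin":0,"hand":0.5},
])

```text
t: 45.8
eef_pos: [0.4204, -0.3568, 0.2905]
ee_rot: [-1.692, 1.569, -0.33]
force: [0.6, 0.3, -0.5]
width: 0.042
```

>>> apply_moves([
  {"dx":0,"dy":0,"dz":0,"spin":0,"hand":0.5},
  {"dx":0,"dy":0,"dz":0,"spin":0,"hand":0.5},
  {"dx":0,"dy":0,"dz":0,"spin":0,"hand":0.5},
  {"dx":0,"dy":0,"dz":0,"spin":0,"hand":0.5},
  {"dx":0,"dy":0,"dz":0,"spin":0,"hand":0.5},
])

```text
t: 46.42
eef_pos: [0.4222, -0.356, 0.2899]
ee_rot: [-1.533, 1.571, -0.17]
force: [-0.2, -0.0, -0.7]
width: 0.0437
```

```bash
python3 look.py i1 370,180,450,260 100,140,180,210
```

```text
scale 3.625 4.143 split 290 t 46.52 tcp [ 422.  -356.   289.9] jaw 168.1 tilt [ 0.0001 -0.    ] F [ 0.6 -0.2  0.6] w 43.7 q6 0.14
```

View pics/i1.png

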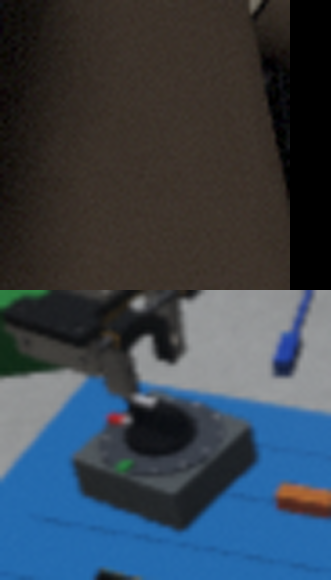

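>>> apply_moves([
  {"dx":-1,"dy":0,"dz":-20,"spin":0,"hand":0.5},
  {"dx":0,"dy":0,"dz":-15,"spin":0,"hand":0.5},
  {"dx":0,"dy":0,"dz":-10,"spin":0,"hand":0.5},
  {"dx":0,"dy":0,"dz":-4,"spin":0,"hand":0.5},
  {"dx":0,"dy":0,"dz":0,"spin":0,"hand":1},
])

```text
t: 47.15
eef_pos: [0.4209, -0.3562, 0.2407]
ee_rot: [1.733, 1.57, 3.095]
force: [1.0, -0.2, 0.0]
width: 0.0386
```

>>> apply_moves([
  {"dx":0,"dy":0,"dz":0,"spin":0,"hand":1},
  {"dx":0,"dy":0,"dz":0,"spin":0,"hand":1},
  {"dx":0,"dy":0,"dz":0,"spin":0,"hand":1},
  {"dx":0,"dy":0,"dz":0,"spin":0,"hand":1},
  {"dx":0,"dy":0,"dz":0,"spin":0,"hand":1},
])

```text
t: 47.78
eef_pos: [0.4218, -0.3564, 0.2414]
ee_rot: [-1.752, 1.568, -0.389]
force: [5.2, -0.3, -1.1]
width: 0.0137
```

>>> apply_moves([
  {"dx":0,"dy":0,"dz":0,"spin":9,"hand":1},
  {"dx":0,"dy":0,"dz":0,"spin":10,"hand":1},
  {"dx":0,"dy":0,"dz":0,"spin":10,"hand":1},
  {"dx":0,"dy":0,"dz":0,"spin":10,"hand":1},
  {"dx":0,"dy":0,"dz":0,"spin":10,"hand":1},
])

```text
t: 48.4
eef_pos: [0.4217, -0.3564, 0.2414]
ee_rot: [-2.641, 1.568, -0.418]
force: [5.3, -0.4, -1.1]
width: 0.0138
```

>>> apply_moves([
  {"dx":0,"dy":0,"dz":0,"spin":10,"hand":1},
  {"dx":0,"dy":0,"dz":0,"spin":10,"hand":1},
  {"dx":0,"dy":0,"dz":0,"spin":10,"hand":1},
  {"dx":0,"dy":0,"dz":0,"spin":9,"hand":1},
  {"dx":0,"dy":0,"dz":0,"spin":3,"hand":1},
])

```text
t: 49.02
eef_pos: [0.4217, -0.3565, 0.2414]
ee_rot: [2.876, 1.568, -0.453]
force: [3.5, -3.2, -0.4]
width: 0.0146
```

```bash
python3 look.py i2 370,180,450,260 100,140,180,210
```

```text
scale 3.625 4.143 split 290 t 49.12 tcp [ 421.6 -356.5  241.4] jaw -100.9 tilt [ 0.0022 -0.001 ] F [ 5.1 -1.9 -0. ] w 14.1 q6 1.73
```

View pics/i2.png

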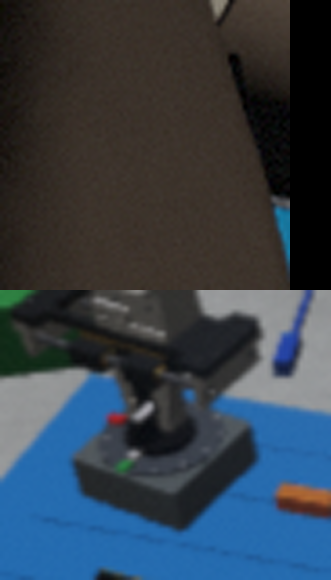

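Dial back on the green mark, against the stop. Release, lift and clear off for final views.

>>> apply_moves([
  {"dx":0,"dy":0,"dz":0,"spin":0,"hand":1},
  {"dx":0,"dy":0,"dz":0,"spin":0,"hand":0.5},
  {"dx":0,"dy":0,"dz":0,"spin":0,"hand":0.5},
  {"dx":0,"dy":0,"dz":0,"spin":0,"hand":0.5},
  {"dx":0,"dy":0,"dz":20,"spin":0,"hand":0.5},
])

```text
t: 49.75
eef_pos: [0.4199, -0.3558, 0.2596]
ee_rot: [-0.231, 1.567, 2.72]
force: [-0.1, 0.3, 0.3]
width: 0.0429
```

>>> apply_moves([
  {"dx":0,"dy":0,"dz":40,"spin":0,"hand":0.5},
  {"dx":0,"dy":30,"dz":50,"spin":0,"hand":0.5},
  {"dx":10,"dy":50,"dz":0,"spin":0,"hand":0.5},
  {"dx":10,"dy":50,"dz":0,"spin":0,"hand":0.5},
  {"dx":0,"dy":50,"dz":0,"spin":0,"hand":0.5},
])

```text
t: 50.38
eef_pos: [0.4408, -0.1747, 0.3509]
ee_rot: [2.977, 1.571, -0.356]
force: [0.5, -0.2, 0.4]
width: 0.0439
```

>>> apply_moves([
  {"dx":0,"dy":50,"dz":0,"spin":0,"hand":0.5},
  {"dx":0,"dy":0,"dz":0,"spin":0,"hand":0.5},
  {"dx":0,"dy":0,"dz":0,"spin":0,"hand":0.5},
  {"dx":0,"dy":0,"dz":0,"spin":0,"hand":0.5},
  {"dx":0,"dy":0,"dz":0,"spin":0,"hand":0.5},
])

```text
t: 51.0
eef_pos: [0.4407, -0.1271, 0.3506]
ee_rot: [0.397, 1.57, -2.938]
force: [-0.4, 0.3, -0.0]
width: 0.0435
```

```bash
python3 look.py j1 80,60,450,270 90,140,400,300
```

```text
scale 1.381 1.812 split 290 t 51.1 tcp [ 440.7 -126.9  350.7] jaw -101.0 tilt [-0.0004 -0.0001] F [-0.4 -0.4  0.4] w 43.6 q6 1.23
```

View pics/j1.png

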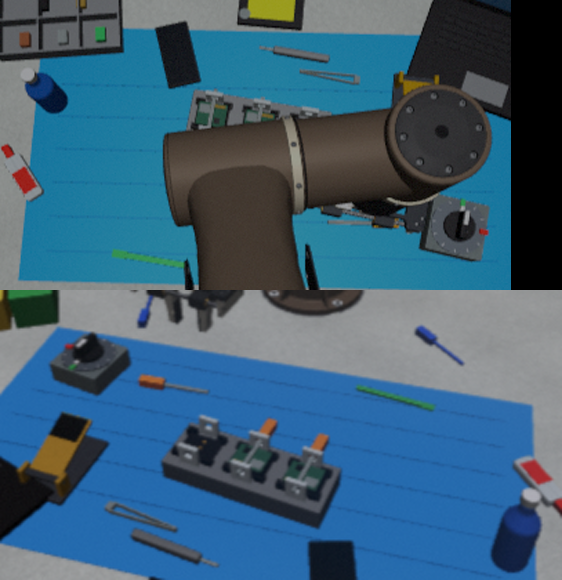

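```bash
python3 - <<'E'
from h import *
t=cv2.imread("pics/j1_t.png")[:,:,::-1]; s=cv2.imread("pics/j1_s.png")
a=cv2.resize(t[190:250,382:442,::-1],(480,480),interpolation=cv2.INTER_CUBIC)
cv2.imwrite("pics/j1z.png",a)
E
```

```text
(no output)
```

View pics/j1z.png

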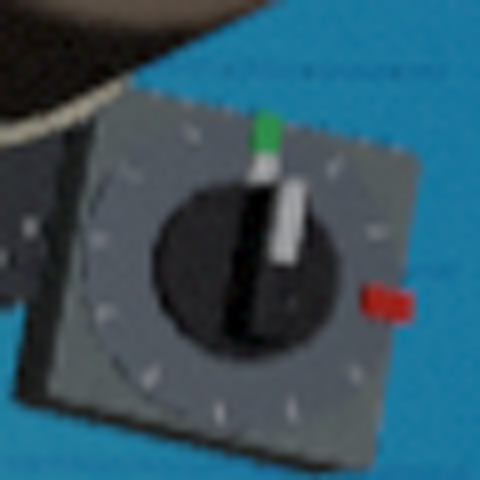

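The pointer (264,168) stands at the green mark (266,133), as it did at the start. All is in place, so I hand in.

```bash
python3 -c "
from station import arm
print(arm.job_done())"
```

```text
the job is handed in; nothing more can be done
None
```

The job is done and handed in at about t = 51 s. No verdict was reported.

- **Boards:** only two boards were on the bench. I laid them green side up in bay1 and bay2.
- **Bars:** each of those bays has an orange-handled bar pushed through both eyelets up to the handle. The third bar stayed on the bench.
- **Dial and pedal:** I set the dial to the red mark. Then I held the pedal on its stop for over 1.2 s at about 35 N and let it come up. After that I turned the dial back to zero.

**Last checks:**
- **Fixture:** both boards sat flat in their bays with the handles against the lugs. The rod tips showed past the far lugs in the close view before the pedal press. In the last top view the arm partly hid the fixture, but the scene view showed nothing moved.
- **Dial:** the pointer was on the red mark in the pictures before and after the press, about 1–2 mm off against the 4 mm allowed. At the end it stood at the green mark.
- **Other:** the pedal was up and the gripper was touching nothing. The bystanders I could see were in their places, and I saw no board knocked aside and no grip slip.

**One disagreement:** the two cameras differed by up to about 4 mm on the fixture's outer edges. I used the bay floor dots, where they agreed to about 1.5 mm, and every part went in without resistance.

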